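Move a disk array to the new drive dock, bay for bay

TASK

Move the four drives from the old black dock to the new white one so that every drive keeps its bay number, or the array will not start: on both docks bay 1 is the bay next to the control block with the round power button, and bay 4 is the one farthest from it. Lift each drive straight out, keep it upright and set it down gently, standing fully down in its new bay; do not drop or tip the drives and do not push the other things on the desk about.

Things in the scene. Friction and masses are not known exactly. Their poses are not given: they have to be found in the camera images.
- drive_a: Drive cartridge, 105 mm tall over all, 0.12 kg: black connector shoe at the bottom, 74 wide x 20 thick x 30 high, the same on all four drives; above it a plain smooth aluminium slab 70 wide x 12 thick (the thinnest and tallest). Its origin is the centre of its underside; x along its width, y across its thickness, z up. It stands upright in its bay, shoe down; either way round is right. 
- drive_b: Drive cartridge, 101 mm tall over all, 0.26 kg: black connector shoe at the bottom, 74 wide x 20 thick x 30 high, the same on all four drives; above it a steel hard disk 72 wide x 20 thick (the thickest), with dark faces and a round hub plate on each. Its origin is the centre of its underside; x along its width, y across its thickness, z up. It stands upright in its bay, shoe down; either way round is right. 
- drive_c: Drive cartridge, 101 mm tall over all, 0.20 kg: black connector shoe at the bottom, 74 wide x 20 thick x 30 high, the same on all four drives; above it an aluminium finned heat sink 70 wide x 18 thick over the fins, which run upright. Its origin is the centre of its underside; x along its width, y across its thickness, z up. It stands upright in its bay, shoe down; either way round is right. 
- drive_d: Drive cartridge, 87 mm tall over all, 0.15 kg: black connector shoe at the bottom, 74 wide x 20 thick x 30 high, the same on all four drives; above it a grey case 52 wide x 16 thick with black rubber corners 19 thick at the top (the smallest). Its origin is the centre of its underside; x along its width, y across its thickness, z up. It stands upright in its bay, shoe down; either way round is right. 
- old_dock: The old, black dock, fixed where it stands, 106 x 238 mm, rim 50 mm high: control block with the round power button at its +y end, then four bays in a row at y = +57 (bay 1), +7, -43 and -93 mm (bay 4) in its frame. Origin: centre of its underside; x across the row, y along it, z up.
- new_dock: The new, white dock, fixed, empty, mirror image of the old: power button at its -y end, bays at y = -57 (bay 1), -7, +43, +93 mm (bay 4), all at x = 0. Origin: centre of its underside; x across the row, y along it, z up. Bays open upward, 82 mm (x) by 27 mm (y), mouth flared 5 mm more on each side; rim 50 mm, bay floor 14 mm above the origin. A seated drive stands flat on the bay floor.
- old_bay_a: The bay of the old dock in which drive_a stands at the start: which of the four it is changes from start to start, but it does not move afterwards. Opening 82 mm (x) by 27 mm (y), flared mouth; origin: centre of its underside, its floor 6 mm and its rim 42 mm above that; axes as the old dock's.
- old_bay_b: The bay of the old dock in which drive_b stands at the start: which of the four it is changes from start to start, but it does not move afterwards. Opening 82 mm (x) by 27 mm (y), flared mouth; origin: centre of its underside, its floor 6 mm and its rim 42 mm above that; axes as the old dock's.
- old_bay_c: The bay of the old dock in which drive_c stands at the start: which of the four it is changes from start to start, but it does not move afterwards. Opening 82 mm (x) by 27 mm (y), flared mouth; origin: centre of its underside, its floor 6 mm and its rim 42 mm above that; axes as the old dock's.
- old_bay_d: The bay of the old dock in which drive_d stands at the start: which of the four it is changes from start to start, but it does not move afterwards. Opening 82 mm (x) by 27 mm (y), flared mouth; origin: centre of its underside, its floor 6 mm and its rim 42 mm above that; axes as the old dock's.

How it is judged:
By the outcome, as a careful person would: the job done as asked, in the order asked, and still so for the second after the job is handed in, with the robot touching nothing.
It also fails if it takes over 115 s, if anything falls off the work surface, if the arm or the gripper's body presses on something with over 40 N, if the wrist force passes 120 N, or if a joint passes its speed limit or range.

ROBOT

A 7-joint arm with a two-finger parallel gripper is mounted at the origin on a cart in front of the work surface, level with it; the furniture and walls round the work are solid. World frame = base frame: x ahead of the robot, y to its left, z up, the work surface at z = 0. Lengths are in m, angles in rad, forces in N, time in s.
With the tool pointing down it reaches from about 0.425 to 0.925 m from the base axis. Payload 6.8 kg.
Tool frame: the origin (TCP) lies midway between the tips of the shut fingers; the grasp point (between the pads) lies 19 mm behind it; z points along the fingers, y is the direction in which the jaws open and shut (so a half turn about z gives the same grasp; the last joint's range is limited). The gripper opens to 85 mm and grips with 20 to 120 N. Pads are 22 mm wide; open, the fingers measure 114 mm over their backs; the gripper's body (76 mm by 85 mm) begins 54 mm behind the grasp point. The pads swing forward as they close: fully open they stand 13 mm farther back than shut.
Start: joints at [-0.108, 0.477, 0.022, 1.555, -0.011, 1.109, -0.083], TCP at [0.675, 0, 0.231] pointing down, gripper open.
Joint ranges: [-2.96, 2.96], [-0.34, 2.1], [-1.41, 1.46], [0.24, 2.44], [-1.37, 4.51], [0.17, 1.92], [-2.96, 2.96]. Speed limits (rad/s): [2.39, 2.39, 3.14, 3.14, 3.14, 3.14, 3.14].

INTERFACE

Orientations are given as a unit quaternion [w, x, y, z].
In Python, from cell import arm gives the robot as it stands. The module is installed in compiled form; this text tells all that it offers.
- The arm moves only by the shell command python3 -m jog 'ROWS' [FORCE]. ROWS is JSON, a list of rows, each an object with "slide": the shift along the tool's x, y, z in units of 25 mm (1.0 is 25 mm), a list of three; "rot": the turn, a rotation vector about the tool's x, y, z in rad, a list of three; "gripper": the opening, from 0 (shut) to 1 (fully open). A call has 1 to 5 rows; each row shifts and turns the commanded pose from where the row before left it, along the tool's axes as they then stand; what a row does not reach is not made up. A row lasts 1/12 s, in which the tool goes at most 41.7 mm and 7.16 degrees, less where a joint would pass 70% of its speed; a pose out of reach is approached as far as the arm can. A call is refused whole if a number of a shift passes 1 or a number of a turn 0.125, either way. A call with a gripper value outside its range is refused whole. The fingers move at their own pace and stop on an object; FORCE is the grip in N (left out, the last holds). Time passes only in rows, so rows that do not move let the fingers close. It gives the time, the measured TCP pose, the force and the opening at its end, in the units of the state.
- arm.get_state(): the state, without advancing time (a new reading comes with each control period).
- arm.grab_frame(name): name is "scene" or "side" or "wrist"; returns the picture (480x640x3 uint8, red, green, blue); there is no depth.
- arm.camera_params(name): a dict with "mtx" (3x3 intrinsics, pixels), "view" (4x4, takes a point from world to camera coordinates). Camera axes: x right, y down, z forward; pixel columns grow to the right and rows downward; lengths in m; the calibration is good to about 2 mm. The wrist camera is an equidistant fisheye: a pixel r from the principal point sees the ray r / f radians off the axis. A picture is of the moment at which its call begins: read the wrist's pose just before it. camera_params takes no time and is no camera call; for the wrist camera it gives the pose at the moment of the call.
- arm.close_job(): hands the job in, once; it reports no verdict.
The state is a dict: "time": time; "qpos": joint angles; "joint_velocities": joint speeds; "joint_efforts": joint torques, N m; "eef_pos": TCP position; "tcp_rot": TCP orientation; "wrist_force": force on the tool from outside, world axes, zero at the start; "moment": the same for the moment, N m; "opening": finger opening in m.
Only numpy, scipy, OpenCV 4.12 (cv2) and the standard library are available. Lean on these libraries where they do the work, as an engineer would, in place of code of your own. Each camera call takes 0.05 s, during which the arm holds its last target.

## Working session

There is one attempt and no reset: what is moved stays moved. The work goes in short steps, Python scripts to look and compute and a shell command to move; the robot and the scene stay as the last step left them, time stands still between calls to the robot, and variables do not carry over. Pictures are saved under pics/ and viewed, and the job is handed in when it is done.

```bash
mkdir -p pics
python3 - <<'E'
from cell import arm
import cv2
s=arm.get_state();print(s)
for n in ("scene","side","wrist"):
    p=arm.camera_params(n);print(n,p)
    cv2.imwrite(f"pics/{n}0.png",arm.grab_frame(n)[:,:,::-1])
E
```

```text
{'time': 0.0, 'qpos': array([-0.1080862 ,  0.47781295,  0.02232645,  1.55644826, -0.01152162,
        1.10930494, -0.08308605]), 'joint_velocities': array([-0.00076399,  0.00088801,  0.00254433,  0.00030529, -0.0008406 ,
       -0.00104999,  0.00096038]), 'joint_efforts': array([-5.45967814e-04, -5.96443820e+01,  1.60769675e+00, -2.81194621e+01,
        1.24063640e-02,  9.39900521e-03,  2.20753498e-05]), 'eef_pos': array([ 6.74405506e-01, -9.80532676e-06,  2.30318187e-01]), 'tcp_rot': array([-6.11659927e-04,  7.07098018e-01,  7.07114942e-01, -6.91131317e-04]), 'wrist_force': array([0.40066298, 0.15194372, 0.42180983]), 'moment': array([ 0.01254372, -0.00286125, -0.01475686]), 'opening': 0.08517517321486338}
scene {'mtx': array([[614.73741077,   0.        , 326.08881411],
       [  0.        , 614.73741077, 246.16069779],
       [  0.        ,   0.        ,   1.        ]]), 'view': array([[-0.76747465, -0.6410374 ,  0.00732905,  0.39476549],
       [-0.38829031,  0.45571854, -0.80096895,  0.24561453],
       [ 0.51011106, -0.61756916, -0.59866103,  0.89403591],
       [ 0.        ,  0
[... 280 characters left out ...]
    [-0.11108209,  0.62498346, -0.77269427,  0.12624368],
       [ 0.1179567 , -0.76371866, -0.63468104,  1.08853618],
       [ 0.        ,  0.        ,  0.        ,  1.        ]])}
wrist {'mtx': array([[371.64829954,   0.        , 322.60921946],
       [  0.        , 371.64829954, 242.49203246],
       [  0.        ,   0.        ,   1.        ]]), 'view': array([[ 9.99999951e-01, -9.52445581e-05, -2.98470306e-04,
        -6.75084758e-01],
       [-4.27337454e-06, -9.56728226e-01,  2.90982992e-01,
        -3.87895193e-02],
       [-3.13269513e-04, -2.90982976e-01, -9.56728179e-01,
         3.78055410e-01],
       [ 0.00000000e+00,  0.00000000e+00,  0.00000000e+00,
         1.00000000e+00]])}
```

View pics/scene0.png

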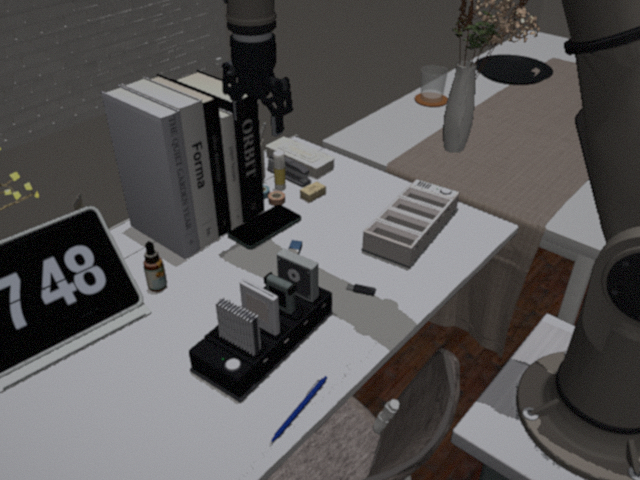

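View pics/side0.png

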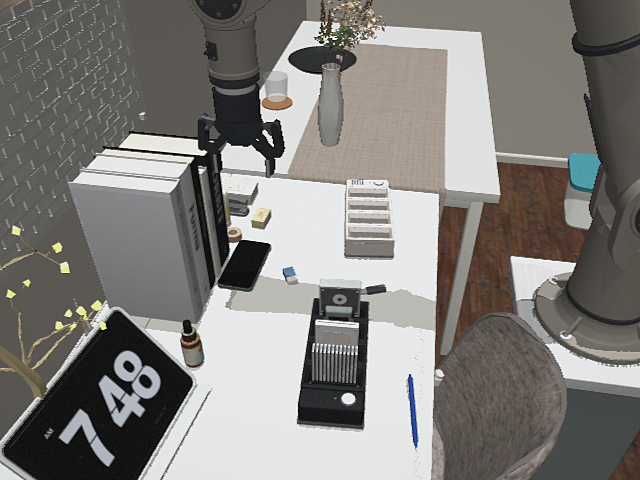

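View pics/wrist0.png

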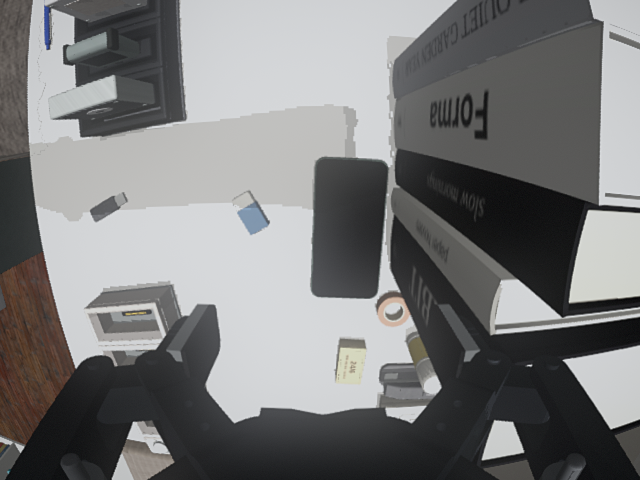

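Button-end first, the old dock shows finned (c) = bay 1, plain slab (a) = bay 2, small (d) = bay 3 and hub disk (b) = bay 4. In the scene picture the white dock is at about (410,222), with its button at the far (-y) end. I'll zoom in to find exact corners.

Run:
```python
import cv2,numpy as np
def crop(n,x,y,w,h,o,s):
    im=cv2.imread(f"pics/{n}0.png")[y:y+h,x:x+w]
    return cv2.imwrite(f"pics/{o}.png",cv2.resize(im,None,fx=s,fy=s,interpolation=cv2.INTER_CUBIC))
crop("side",330,170,80,100,"z_side_new",6)
crop("side",285,270,105,165,"z_side_old",3.6)
crop("scene",350,165,120,105,"z_scene_new",5)
crop("scene",180,240,160,165,"z_scene_old",3.6)
from cell import arm
for n in("scene","side","wrist"):
    V=arm.camera_params(n)["view"];print(n,-V[:3,:3].T@V[:3,3])
```

```text
scene [-0.05771536  0.69325736  0.72906081]
side [0.38876135 0.8348546  0.78275405]
wrist [0.675254   0.07283265 0.37291179]
```

View pics/z_side_new.png

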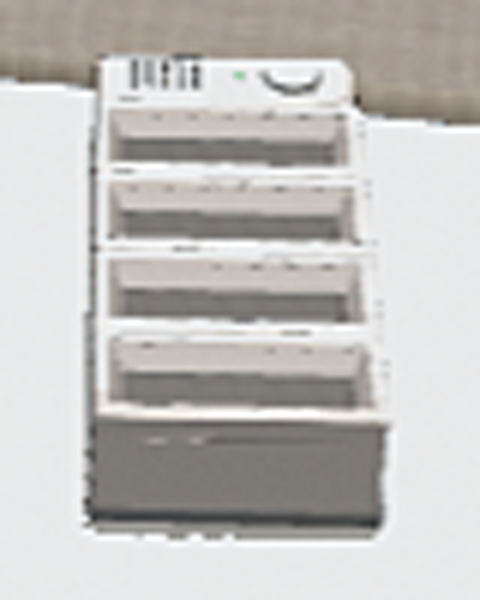

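View pics/z_side_old.png

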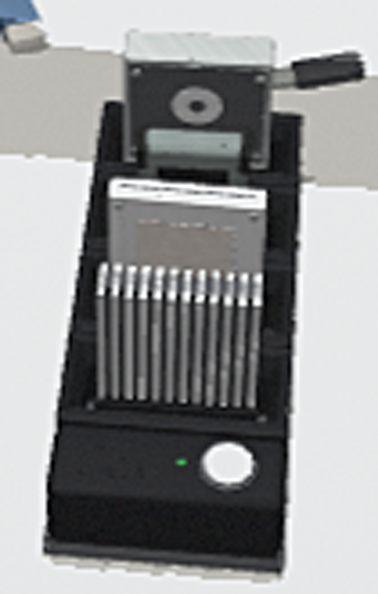

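View pics/z_scene_new.png

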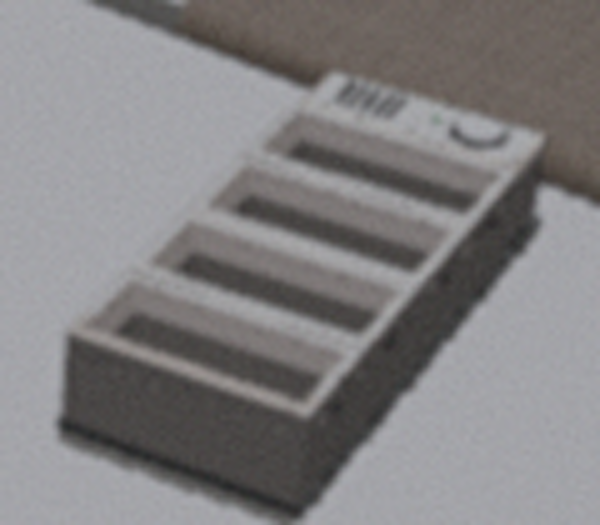

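View pics/z_scene_old.png

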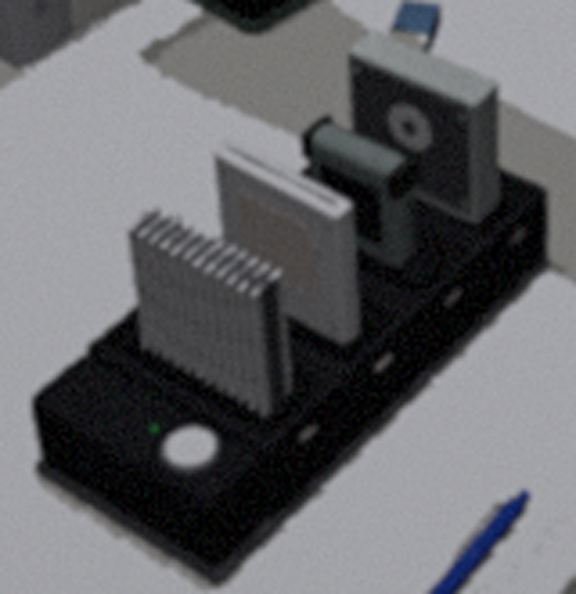

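```bash
cat > h.py <<'E'
import numpy as np
from cell import arm
def ray(n,u,v,P=None):
    P=P or arm.camera_params(n);K=P["mtx"];V=P["view"]
    x=(u-K[0,2])/K[0,0];y=(v-K[1,2])/K[1,1]
    if n=="wrist":
        r=np.hypot(x,y);d=np.array([x/r*np.sin(r),y/r*np.sin(r),np.cos(r)]) if r>1e-9 else np.array([0,0,1.])
    else: d=np.array([x,y,1.])
    R=V[:3,:3];return -R.T@V[:3,3],R.T@d
def plane(n,u,v,z,P=None):
    c,d=ray(n,u,v,P);return c+d*(z-c[2])/d[2]
E
python3 - <<'E'
from h import *
def show(t,n,o,s,z,pts):
    for k,(u,v) in pts.items():
        print(t,n,k,np.round(plane(n,u/s+o[0],v/s+o[1],z)*1000,1))
show("new","side",(330,170),6,.05,dict(nL=(96,410),nR=(389,420),fL=(99,60),fR=(350,65)))
show("new","scene",(350,165),5,.05,dict(nL=(72,335),nR=(308,412),fL=(330,72),fR=(545,135)))
show("old","side",(285,270),3.6,.05,dict(fL=(107,102),fR=(303,115)))
show("oldbtm","side",(285,270),3.6,.0,dict(nL=(43,560),nR=(283,572)))
show("oldbtm","scene",(180,240),3.6,.0,dict(nL=(40,470),nR=(218,582)))
show("old","scene",(180,240),3.6,.05,dict(fR=(546,190)))
show("c","scene",(180,240),3.6,.115,dict(nL=(133,232),nR=(272,297),fL=(153,212),fR=(285,274)))
show("c","side",(285,270),3.6,.115,dict(nL=(97,290),nR=(257,302),fL=(102,265),fR=(261,276)))
show("a","scene",(180,240),3.6,.119,dict(nL=(217,152),nR=(345,218),fR=(354,203)))
show("a","side",(285,270),3.6,.119,dict(nL=(109,193),nR=(265,205),fL=(111,180),fR=(265,188)))
show("b","scene",(180,240),3.6,.115,dict(nL=(350,52),nR=(475,106),fL=(375,32),fR=(498,86)))
show("b","side",(285,270),3.6,.115,dict(nL=(124,58),nR=(274,67),fL=(126,32),fR=(276,40)))
E
```

```text
new side nL [496.8 -92.   50. ]
new side nR [ 396.4 -104.2   50. ]
new side fL [ 526.9 -314.6   50. ]
new side fR [ 428.4 -328.8   50. ]
new scene nL [494.2 -89.2  50. ]
new scene nR [ 398.5 -106.6   50. ]
new scene fL [ 527.5 -318.6   50. ]
new scene fR [ 430.3 -333.8   50. ]
old side fL [528.5  94.3  50. ]
old side fR [429.1  86.4  50. ]
oldbtm side nL [513.9 329.6   0. ]
oldbtm side nR [409.9 317.8  -0. ]
oldbtm scene nL [516.1 325.5   0. ]
oldbtm scene nR [413.6 317.9   0. ]
old scene fR [430.2  86.8  50. ]
c scene nL [496.1 274.8 115. ]
c scene nR [425.4 265.  115. ]
c scene fL [499.  261.2 115. ]
c scene fR [430.9 252.3 115. ]
c side nL [499.8 272.1 115. ]
c side nR [432.5 267.  115. ]
c side fL [500.3 258.1 115. ]
c side fR [432.6 252.6 115. ]
a scene nL [503.1 220.3 119. ]
a scene nR [432.5 215.5 119. ]
a scene fR [436.1 206.3 119. ]
a side nL [504.2 220.1 119. ]
a side nR [435.7 215.4 119. ]
a side fL [504.7 212.3 119. ]
a side fR [436.9 205.3 119. ]
b scene nL [511.9 129.1 115. ]
b scene nR [443.  121.8 115. ]
b scene fL [513.6 110.7 115. ]
b scene fR [444.5 104.4 115. ]
b side nL [513.6 129.2 115. ]
b side nR [442.6 123.  115. ]
b side fL [515.8 110.9 115. ]
b side fR [443.9 104.  115. ]
```

Both docks check out: corner spacing is about 100 x 228 mm at the rim, and the drive tops come out about 70 mm wide. The old dock's yaw is about 0.098 and the new one's about 0.14. I'll grip across the width with the jaws along dock x, clear of the neighbouring drives. Next I'm moving over drive b.

```bash
cat >> h.py <<'E'
from scipy.spatial.transform import Rotation as Ro
def need(x,y,z,yaw):
    s=arm.get_state();w,a,b,c=s["tcp_rot"];R=Ro.from_quat([a,b,c,w])
    T=Ro.from_matrix(np.array([[-np.sin(yaw),np.cos(yaw),0],[np.cos(yaw),np.sin(yaw),0],[0,0,-1.]]).T)
    d=np.array([x,y,z])-s["eef_pos"]
    print("t",round(s["time"],2),"pos",np.round(s["eef_pos"],4),"open",round(s["opening"],4),"F",np.round(s["wrist_force"],1))
    print("tool units now",np.round(R.inv().apply(d)/.025,2),"at target yaw",np.round(T.inv().apply(d)/.025,2),"rot",np.round((R.inv()*T).as_rotvec(),4))
E
python3 -c "
from h import *
need(.479,.1167,.23,.098)"
python3 -m jog '[{"slide":[0,0,0],"rot":[0,0,-0.098],"gripper":1},{"slide":[0.5,-0.9,0],"rot":[0,0,0],"gripper":1},{"slide":[0.5,-0.9,0],"rot":[0,0,0],"gripper":1}]' 60
python3 -c "
from h import *
need(.479,.1167,.23,.098)"
```

```text
t 0.15 pos [0.6745 0.     0.2305] open 0.0856 F [-1.1 -0.5  0.1]
tool units now [ 4.67 -7.82  0.03] at target yaw [ 5.41 -7.33  0.02] rot [-0.0014  0.     -0.0979]
time: 0.4
eef_pos: [0.6275, 0.0198, 0.2304]
tcp_rot: [-0.0, 0.672, 0.74, -0.0]
wrist_force: [-0.7, 0.3, 0.9]
opening: 0.0852
t 0.4 pos [0.6275 0.0198 0.2304] open 0.0852 F [-0.7  0.3  0.9]
tool units now [ 4.43 -5.54  0.02] at target yaw [ 4.44 -5.53  0.02] rot [-0.0007  0.0003 -0.0013]
```

```bash
python3 -m jog '[{"slide":[0.74,-0.92,0],"rot":[0,0,0],"gripper":1},{"slide":[0.74,-0.92,0],"rot":[0,0,0],"gripper":1},{"slide":[0.74,-0.92,0],"rot":[0,0,0],"gripper":1},{"slide":[0.74,-0.92,0],"rot":[0,0,0],"gripper":1},{"slide":[0.74,-0.92,0],"rot":[0,0,0],"gripper":1}]'
python3 -m jog '[{"slide":[0.74,-0.92,0],"rot":[0,0,0],"gripper":1},{"slide":[0,0,0],"rot":[0,0,0],"gripper":1}]'
python3 - <<'E'
from h import *
import cv2
need(.479,.1167,.23,.098)
P=arm.camera_params("wrist");np.savez("pw1.npz",mtx=P["mtx"],view=P["view"])
cv2.imwrite("pics/w1.png",arm.grab_frame("wrist")[:,:,::-1])
E
```

```text
time: 0.82
eef_pos: [0.5028, 0.1018, 0.2311]
tcp_rot: [-0.0, 0.672, 0.741, -0.0]
wrist_force: [-0.5, 0.8, -0.7]
opening: 0.0853
time: 0.98
eef_pos: [0.4749, 0.1209, 0.231]
tcp_rot: [-0.001, 0.669, 0.743, -0.001]
wrist_force: [-0.4, -0.1, -1.2]
opening: 0.0854
t 0.98 pos [0.4749 0.1209 0.231 ] open 0.0854 F [-0.4 -0.1 -1.2]
tool units now [-0.18  0.14  0.04] at target yaw [-0.18  0.15  0.04] rot [-0.0029 -0.0011  0.006 ]
```

View pics/w1.png

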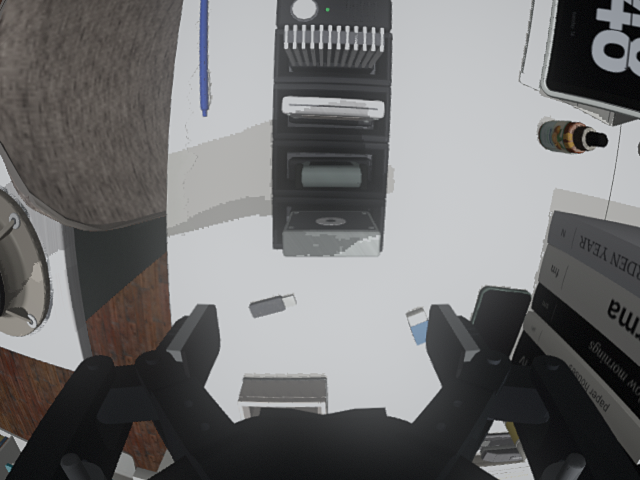

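The wrist view shows drive b's top face at about (283–382, 235–254), with d, a and c above it. I'll cast these points onto their top heights as a check.

Run:
```python
import cv2
im=cv2.imread("pics/w1.png")[0:270,260:410]
cv2.imwrite("pics/w1z.png",cv2.resize(im,None,fx=2.2*1.0,fy=2.2,interpolation=cv2.INTER_CUBIC))
im=cv2.imread("pics/w1.png")[140:265,265:400]
cv2.imwrite("pics/w1y.png",cv2.resize(im,None,fx=4.5,fy=4.5,interpolation=cv2.INTER_CUBIC))
```

```text
(no output)
```

View pics/w1z.png

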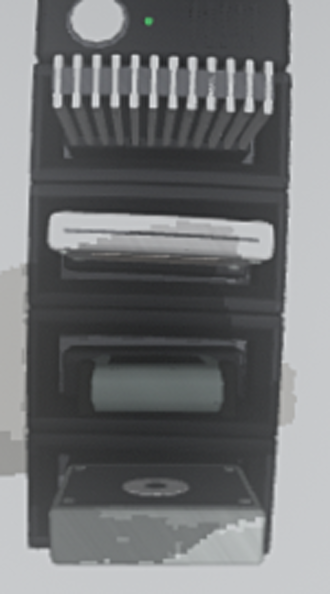

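View pics/w1y.png

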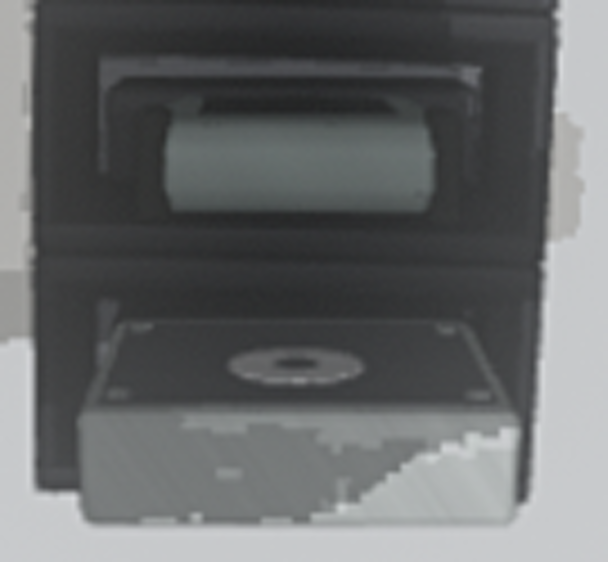

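Run:
```python
from h import *
P=dict(np.load("pw1.npz"))
def q(t,o,s,z,pts):
    A=np.array([plane("wrist",u/s+o[0],v/s+o[1],z,P)*1000 for u,v in pts])[:,:2]
    print(t,np.round(A,1).tolist(),"c",np.round(A.mean(0),1))
q("b",(265,140),4.5,.115,[(80,410),(519,410),(84,524),(514,522)])
q("d",(265,140),4.5,.101,[(164,115),(434,115),(167,211),(432,211)])
q("a",(260,0),2.2,.119,[(48,213),(274,220),(50,248),(274,258)])
q("c",(260,0),2.2,.115,[(53,56),(271,60),(53,107),(273,112)])
```

```text
b [[446.4, 120.8], [516.7, 128.2], [448.4, 101.6], [518.7, 109.2]] c [482.6 115. ]
d [[454.8, 167.9], [498.5, 172.6], [456.8, 152.2], [500.1, 156.8]] c [477.6 162.4]
a [[437.9, 215.5], [507.0, 221.0], [439.6, 204.6], [508.4, 209.1]] c [473.2 212.6]
c [[433.4, 267.6], [501.4, 274.1], [435.3, 250.4], [503.7, 256.6]] c [468.5 262.2]
```

```bash
python3 -c "
from h import *
need(.4815,.1156,.07,.102)"
python3 -m jog '[{"slide":[-0.23,0.24,0.7],"rot":[0,0,0],"gripper":1},{"slide":[0,0,0.8],"rot":[0,0,0],"gripper":1},{"slide":[0,0,0.8],"rot":[0,0,0],"gripper":1},{"slide":[0,0,0.8],"rot":[0,0,0],"gripper":1},{"slide":[0,0,0],"rot":[0,0,0],"gripper":1}]'
python3 - <<'E'
from h import *
import cv2
need(.4815,.1156,.07,.102)
cv2.imwrite("pics/w2.png",arm.grab_frame("wrist")[:,:,::-1])
E
```

```text
t 1.03 pos [0.4774 0.1193 0.2313] open 0.0857 F [ 0.6 -0.2  0. ]
tool units now [-0.17  0.16  6.45] at target yaw [-0.16  0.15  6.45] rot [-0.0009 -0.0004  0.0004]
time: 1.45
eef_pos: [0.4845, 0.1107, 0.1504]
tcp_rot: [-0.001, 0.672, 0.741, -0.003]
wrist_force: [-0.8, -0.4, -0.6]
opening: 0.0854
t 1.45 pos [0.4845 0.1107 0.1504] open 0.0854 F [-0.8 -0.4 -0.6]
tool units now [ 0.21 -0.08  3.22] at target yaw [ 0.21 -0.1   3.22] rot [-0.006   0.0018 -0.0051]
```

View pics/w2.png

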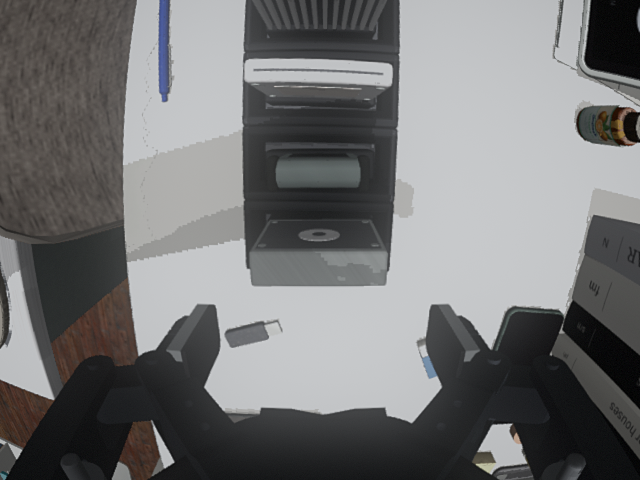

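The jaw mid-line (column ~322) matches b's centre (column ~319). Letting the arm settle, then I'll finish the descent.

```bash
python3 -m jog '[{"slide":[0,0,0.8],"rot":[0,0,0],"gripper":1},{"slide":[0,0,0],"rot":[0,0,0],"gripper":1},{"slide":[0,0,0],"rot":[0,0,0],"gripper":1},{"slide":[0,0,0],"rot":[0,0,0],"gripper":1}]'
python3 - <<'E'
from h import *
import cv2
need(.4815,.1156,.07,.102)
E
```

```text
time: 1.83
eef_pos: [0.487, 0.1124, 0.1351]
tcp_rot: [0.0, 0.672, 0.741, 0.001]
wrist_force: [0.2, 0.3, 0.4]
opening: 0.0854
t 1.83 pos [0.487  0.1124 0.1351] open 0.0854 F [0.2 0.3 0.4]
tool units now [ 0.15 -0.21  2.6 ] at target yaw [ 0.15 -0.2   2.6 ] rot [ 0.0015 -0.0002 -0.0043]
```

```bash
python3 -m jog '[{"slide":[0.15,-0.2,0.5],"rot":[0,0,0],"gripper":1},{"slide":[0,0,0.7],"rot":[0,0,0],"gripper":1},{"slide":[0,0,0.7],"rot":[0,0,0],"gripper":1},{"slide":[0,0,0.7],"rot":[0,0,0],"gripper":1},{"slide":[0,0,0],"rot":[0,0,0],"gripper":1}]'
python3 -m jog '[{"slide":[0,0,0],"rot":[0,0,0],"gripper":1},{"slide":[0,0,0],"rot":[0,0,0],"gripper":1}]'
python3 - <<'E'
from h import *
import cv2
need(.4815,.1156,.07,.102)
cv2.imwrite("pics/w3.png",arm.grab_frame("wrist")[:,:,::-1])
E
```

```text
time: 2.25
eef_pos: [0.4798, 0.1152, 0.0675]
tcp_rot: [-0.001, 0.672, 0.741, -0.001]
wrist_force: [-0.8, -0.2, -0.0]
opening: 0.0857
time: 2.42
eef_pos: [0.4818, 0.1158, 0.0702]
tcp_rot: [0.001, 0.672, 0.741, 0.001]
wrist_force: [1.1, 0.5, -0.7]
opening: 0.0854
t 2.42 pos [0.4818 0.1158 0.0702] open 0.0854 F [ 1.1  0.5 -0.7]
tool units now [-0.01 -0.01  0.01] at target yaw [-0.01 -0.01  0.01] rot [ 0.0019 -0.0004 -0.0041]
```

View pics/w3.png

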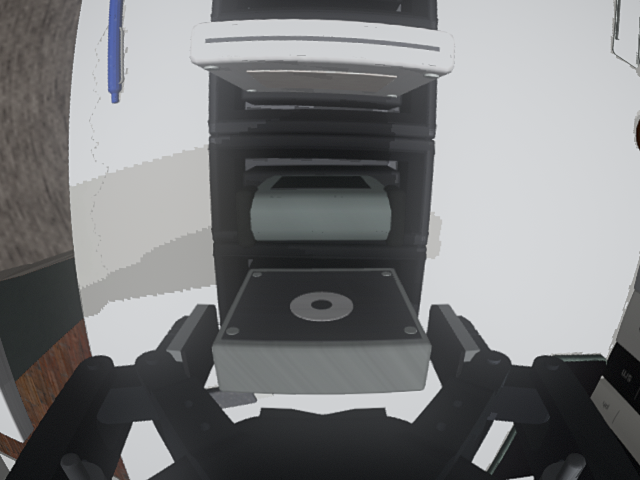

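Drive b (214–429) sits between the pads (217 and 428) and is centred. Closing.

```bash
python3 -m jog '[{"slide":[0,0,0],"rot":[0,0,0],"gripper":0.6},{"slide":[0,0,0],"rot":[0,0,0],"gripper":0.6},{"slide":[0,0,0],"rot":[0,0,0],"gripper":0.6},{"slide":[0,0,0],"rot":[0,0,0],"gripper":0.6},{"slide":[0,0,0],"rot":[0,0,0],"gripper":0.6}]' 60
python3 -m jog '[{"slide":[0,0,-0.2],"rot":[0,0,0],"gripper":0.6},{"slide":[0,0,-0.4],"rot":[0,0,0],"gripper":0.6},{"slide":[0,0,0],"rot":[0,0,0],"gripper":0.6},{"slide":[0,0,0],"rot":[0,0,0],"gripper":0.6}]' 60
python3 - <<'E'
from h import *
import cv2
need(.4815,.1156,.2,.102)
cv2.imwrite("pics/w4.png",arm.grab_frame("wrist")[:,:,::-1])
E
```

```text
time: 2.88
eef_pos: [0.4817, 0.1158, 0.0703]
tcp_rot: [0.001, 0.672, 0.741, 0.001]
wrist_force: [-1.8, -1.3, 7.5]
opening: 0.0712
time: 3.22
eef_pos: [0.4813, 0.1157, 0.0847]
tcp_rot: [0.0, 0.672, 0.741, 0.001]
wrist_force: [0.0, 0.1, -2.5]
opening: 0.071
t 3.22 pos [0.4813 0.1157 0.0847] open 0.071 F [ 0.   0.1 -2.5]
tool units now [-0.    0.01 -4.61] at target yaw [-0.01  0.01 -4.61] rot [ 0.0017 -0.0004 -0.0041]
```

View pics/w4.png

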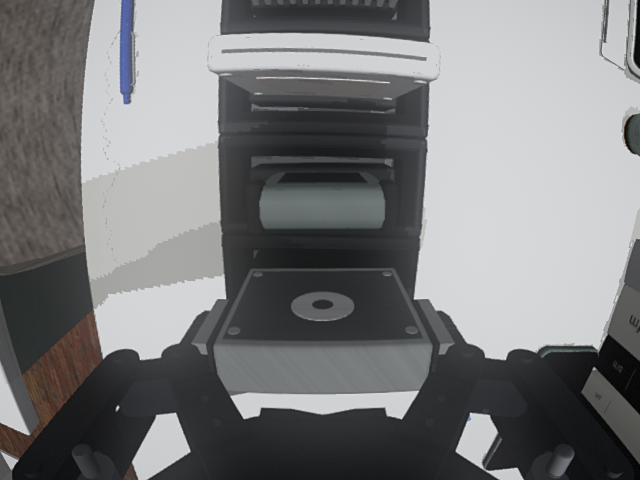

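Held: 2.5 N carried, opening 71 mm, no tilt. Lifting straight up, then crossing.

```bash
python3 -m jog '[{"slide":[0,0,-0.7],"rot":[0,0,0],"gripper":0.6},{"slide":[0,0,-0.8],"rot":[0,0,0],"gripper":0.6},{"slide":[0,0,-0.8],"rot":[0,0,0],"gripper":0.6},{"slide":[0,0,-0.8],"rot":[0,0,0],"gripper":0.6},{"slide":[0,0,-0.8],"rot":[0,0,0],"gripper":0.6}]'
python3 -m jog '[{"slide":[0,0,-0.7],"rot":[0,0,0],"gripper":0.6},{"slide":[0,0,0],"rot":[0,0,0],"gripper":0.6},{"slide":[0,0,0],"rot":[0,0,0],"gripper":0.6}]'
python3 - <<'E'
from h import *
import cv2
need(.4495,-.040,.2,.14)
need(.4495,-.119,.2,.14)
cv2.imwrite("pics/s4.png",arm.grab_frame("side")[:,:,::-1])
E
```

```text
time: 3.68
eef_pos: [0.4803, 0.1154, 0.1818]
tcp_rot: [-0.0, 0.672, 0.741, -0.0]
wrist_force: [0.6, 0.5, -3.0]
opening: 0.0713
time: 3.93
eef_pos: [0.481, 0.1156, 0.199]
tcp_rot: [0.0, 0.672, 0.741, 0.001]
wrist_force: [-0.8, 0.5, -2.7]
opening: 0.0713
t 3.93 pos [0.481  0.1156 0.199 ] open 0.0713 F [-0.8  0.5 -2.7]
tool units now [-6.07 -1.86 -0.05] at target yaw [-5.99 -2.12 -0.04] rot [ 0.0013 -0.0002 -0.0421]
t 3.93 pos [0.481  0.1156 0.199 ] open 0.0713 F [-0.8  0.5 -2.7]
tool units now [-9.22 -2.17 -0.05] at target yaw [-9.12 -2.56 -0.04] rot [ 0.0013 -0.0002 -0.0421]
```

View pics/s4.png

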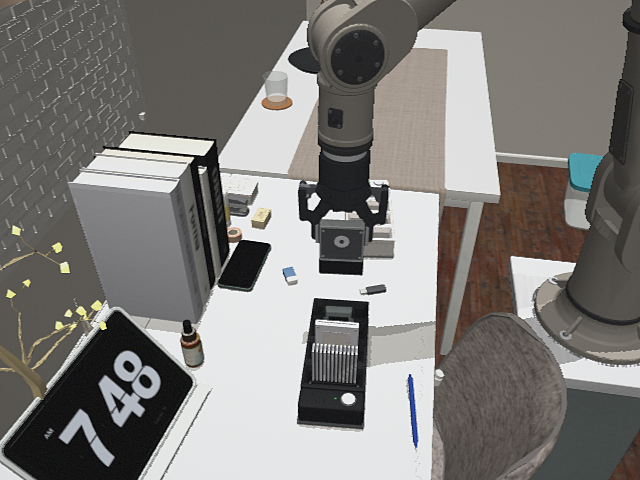

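Drive b is out and hanging upright at (341,245). Crossing toward the new dock, stopping short for a look.

```bash
python3 -m jog '[{"slide":[-0.4,-0.1,0],"rot":[0,0,-0.02],"gripper":0.6},{"slide":[-0.8,-0.2,0],"rot":[0,0,-0.02],"gripper":0.6},{"slide":[-0.9,-0.3,0],"rot":[0,0,0],"gripper":0.6},{"slide":[-0.9,-0.4,0],"rot":[0,0,0],"gripper":0.6},{"slide":[-0.9,-0.4,0],"rot":[0,0,0],"gripper":0.6}]'
python3 -m jog '[{"slide":[-0.9,-0.4,0],"rot":[0,0,0],"gripper":0.6},{"slide":[-0.8,-0.3,0],"rot":[0,0,0],"gripper":0.6},{"slide":[-0.4,0,0],"rot":[0,0,0],"gripper":0.6},{"slide":[0,0,0],"rot":[0,0,0],"gripper":0.6},{"slide":[0,0,0],"rot":[0,0,0],"gripper":0.6}]'
python3 - <<'E'
from h import *
import cv2
need(.4495,-.119,.2,.14)
P=arm.camera_params("wrist");np.savez("pw5.npz",mtx=P["mtx"],view=P["view"])
cv2.imwrite("pics/w5.png",arm.grab_frame("wrist")[:,:,::-1])
E
```

```text
time: 4.4
eef_pos: [0.4572, 0.0132, 0.197]
tcp_rot: [-0.001, 0.657, 0.754, -0.001]
wrist_force: [0.5, 0.2, -2.2]
opening: 0.0716
time: 4.82
eef_pos: [0.4485, -0.0398, 0.198]
tcp_rot: [-0.001, 0.657, 0.754, -0.0]
wrist_force: [1.0, 0.6, -2.6]
opening: 0.0713
t 4.82 pos [ 0.4485 -0.0398  0.198 ] open 0.0713 F [ 1.   0.6 -2.6]
tool units now [-3.15 -0.4  -0.08] at target yaw [-3.14 -0.4  -0.08] rot [-0.0011 -0.0005 -0.0027]
```

View pics/w5.png

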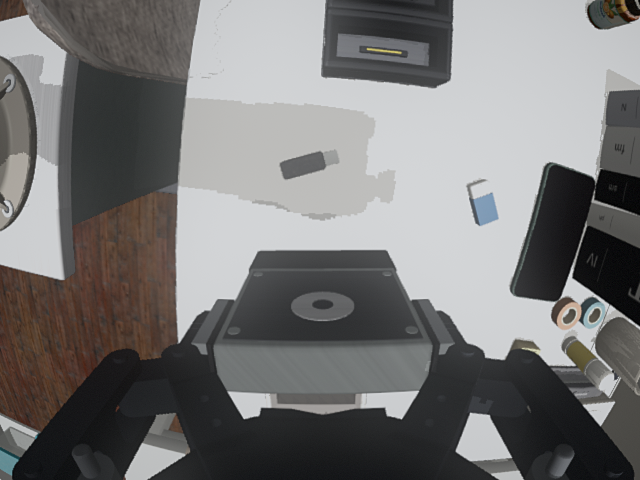

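The held drive hides the new dock from the wrist. I'll move over bay 4, lower to just above the rim, and judge drive against bay in the fixed views. The wrist check suggested a +2.5 mm x bias in those views, so the target becomes (0.452,-0.120).

```bash
python3 -c "
from h import *
need(.452,-.120,.125,.14)"
python3 -m jog '[{"slide":[-0.5,0,0],"rot":[0,0,0],"gripper":0.6},{"slide":[-0.9,-0.1,0],"rot":[0,0,0],"gripper":0.6},{"slide":[-0.9,-0.1,0],"rot":[0,0,0],"gripper":0.6},{"slide":[-0.7,-0.1,0.2],"rot":[0,0,0],"gripper":0.6},{"slide":[-0.2,0,0.5],"rot":[0,0,0],"gripper":0.6}]'
python3 -m jog '[{"slide":[0,0,0.7],"rot":[0,0,0],"gripper":0.6},{"slide":[0,0,0.7],"rot":[0,0,0],"gripper":0.6},{"slide":[0,0,0.6],"rot":[0,0,0],"gripper":0.6},{"slide":[0,0,0],"rot":[0,0,0],"gripper":0.6},{"slide":[0,0,0],"rot":[0,0,0],"gripper":0.6}]'
python3 - <<'E'
from h import *
import cv2
need(.452,-.120,.125,.14)
a=arm.grab_frame("side")[:,:,::-1];b=arm.grab_frame("scene")[:,:,::-1]
cv2.imwrite("pics/side6.png",a);cv2.imwrite("pics/scene6.png",b)
A=cv2.resize(a[140:280,310:420],None,fx=3.6,fy=3.6,interpolation=cv2.INTER_CUBIC)
B=cv2.resize(b[140:280,350:460],None,fx=3.6,fy=3.6,interpolation=cv2.INTER_CUBIC)
cv2.imwrite("pics/z6.png",cv2.hconcat([A,B]))
E
```

```text
t 4.87 pos [ 0.4487 -0.039   0.1982] open 0.0714 F [-0.6  0.6 -2.9]
tool units now [-3.23 -0.32  2.93] at target yaw [-3.23 -0.32  2.93] rot [-0.0008 -0.0006 -0.0011]
time: 5.28
eef_pos: [0.4537, -0.1221, 0.1822]
tcp_rot: [0.002, 0.657, 0.754, 0.001]
wrist_force: [0.2, -0.3, -3.0]
opening: 0.0715
time: 5.7
eef_pos: [0.4521, -0.119, 0.1307]
tcp_rot: [-0.001, 0.656, 0.755, -0.0]
wrist_force: [0.8, -0.6, -2.2]
opening: 0.0712
t 5.7 pos [ 0.4521 -0.119   0.1307] open 0.0712 F [ 0.8 -0.6 -2.2]
tool units now [-0.04 -0.01  0.23] at target yaw [-0.04 -0.01  0.23] rot [-0.0018 -0.0009  0.0001]
```

View pics/z6.png

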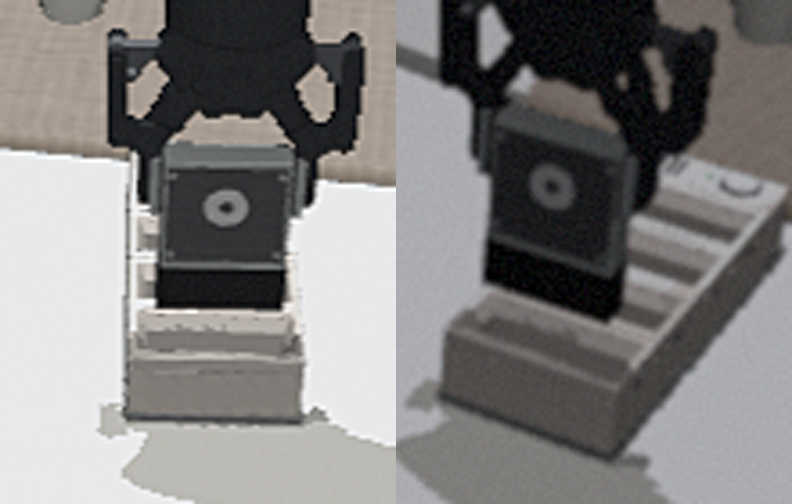

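Run:
```python
from h import *
z=.0747
def m(n,o,p): 
    A=np.array([plane(n,u/3.6+o[0],v/3.6+o[1],z)*1000 for u,v in p])[:,:2];print(n,np.round(A,1).tolist(),np.round(A.mean(0),1))
m("side",(310,140),[(157,306),(284,310)])
m("scene",(350,140),[(484-396,282),(613-396,321)])
print(10*np.array([-np.sin(.14),np.cos(.14)]))
```

```text
side [[483.9, -107.7], [411.7, -116.7]] [ 447.8 -112.2]
scene [[486.6, -108.8], [415.0, -123.1]] [ 450.8 -115.9]
[-1.39543115  9.90215996]
```

Run:
```python
from h import *
def m(n,o,s,p,z=.05): 
    A=np.array([plane(n,u/s+o[0],v/s+o[1],z)*1000 for u,v in p])[:,:2];print(n,np.round(A,1).tolist(),np.round(A.mean(0),1))
for p in ([(112,337),(363,337),(107,404),(374,410)],[(112,257),(357,260),(107,320),(367,325)],[(110,180),(352,182),(107,238),(358,243)],[(110,108),(345,112),(108,162),(350,166)]):
    m("side",(330,170),6,p)
for p in ([(130,282),(358,347),(80,330),(305,403)],[(188,221),(400,290),(152,265),(360,332)],[(240,167),(452,230),(208,208),(412,270)],[(287,115),(500,177),(262,152),(468,210)]):
    m("scene",(350,165),5,p)
```

```text
side [[497.0, -134.6], [409.0, -150.3], [493.5, -96.0], [401.9, -108.9]] [ 450.4 -122.5]
side [[503.6, -182.9], [414.9, -196.9], [500.2, -144.3], [408.2, -157.7]] [ 456.7 -170.4]
side [[511.1, -232.1], [420.9, -247.0], [507.1, -194.4], [415.5, -207.7]] [ 463.6 -220.3]
side [[517.9, -281.1], [427.5, -294.6], [513.5, -244.0], [422.5, -257.7]] [ 470.4 -269.3]
scene [[498.5, -132.4], [406.8, -153.4], [493.9, -93.8], [402.4, -110.5]] [ 450.4 -122.5]
scene [[506.3, -182.6], [415.2, -196.3], [498.9, -147.6], [411.6, -162.2]] [ 458.  -172.2]
scene [[513.5, -229.7], [422.0, -246.0], [505.7, -195.7], [419.0, -211.2]] [ 465.1 -220.7]
scene [[521.7, -276.7], [427.8, -293.0], [513.1, -245.3], [424.8, -262.9]] [ 471.9 -269.5]
```

In both fixed views bay 4's mouth centre is (450.4,-122.5), and the held drive reads (449.2,-122.1) in one and (452.2,-124) in the other. That is within about 1–2 mm on the same scale, so it is aligned. Lowering; seated TCP z should be 0.070.

```bash
python3 -m jog '[{"slide":[0,0,0.4],"rot":[0,0,0],"gripper":0.6},{"slide":[0,0,0.5],"rot":[0,0,0],"gripper":0.6},{"slide":[0,0,0.5],"rot":[0,0,0],"gripper":0.6},{"slide":[0,0,0],"rot":[0,0,0],"gripper":0.6},{"slide":[0,0,0],"rot":[0,0,0],"gripper":0.6}]'
python3 -c "
from h import *
need(.452,-.119,.0705,.14)"
python3 -m jog '[{"slide":[0,0,0.3],"rot":[0,0,0],"gripper":0.6},{"slide":[0,0,0.3],"rot":[0,0,0],"gripper":0.6},{"slide":[0,0,0.2],"rot":[0,0,0],"gripper":0.6},{"slide":[0,0,0],"rot":[0,0,0],"gripper":0.6},{"slide":[0,0,0],"rot":[0,0,0],"gripper":0.6}]'
python3 -c "
from h import *
need(.452,-.119,.0705,.14)"
```

```text
time: 6.22
eef_pos: [0.452, -0.1203, 0.0961]
tcp_rot: [-0.0, 0.657, 0.754, -0.0]
wrist_force: [1.4, 0.5, -3.0]
opening: 0.0715
t 6.22 pos [ 0.452  -0.1203  0.0961] open 0.0715 F [ 1.4  0.5 -3. ]
tool units now [0.05 0.01 1.03] at target yaw [0.05 0.01 1.03] rot [-0.0007 -0.0002 -0.0019]
time: 6.63
eef_pos: [0.4519, -0.1204, 0.076]
tcp_rot: [-0.0, 0.657, 0.754, -0.0]
wrist_force: [-0.5, -0.5, -3.0]
opening: 0.0715
t 6.63 pos [ 0.4519 -0.1204  0.076 ] open 0.0715 F [-0.5 -0.5 -3. ]
tool units now [0.05 0.01 0.22] at target yaw [0.05 0.01 0.22] rot [-0.0008 -0.0002 -0.002 ]
```

```bash
python3 -m jog '[{"slide":[0,0,0.1],"rot":[0,0,0],"gripper":0.6},{"slide":[0,0,0.08],"rot":[0,0,0],"gripper":0.6},{"slide":[0,0,0.04],"rot":[0,0,0],"gripper":0.6},{"slide":[0,0,0],"rot":[0,0,0],"gripper":0.6},{"slide":[0,0,0],"rot":[0,0,0],"gripper":0.6}]'
python3 -m jog '[{"slide":[0,0,0.03],"rot":[0,0,0],"gripper":0.6},{"slide":[0,0,0.02],"rot":[0,0,0],"gripper":0.6},{"slide":[0,0,0],"rot":[0,0,0],"gripper":0.6}]'
```

```text
time: 7.05
eef_pos: [0.4522, -0.1204, 0.0708]
tcp_rot: [0.0, 0.657, 0.754, 0.0]
wrist_force: [0.5, -0.3, -2.8]
opening: 0.0715
time: 7.3
eef_pos: [0.4524, -0.1205, 0.0703]
tcp_rot: [0.0, 0.657, 0.754, 0.0]
wrist_force: [-3.0, -0.5, 7.6]
opening: 0.0713
```

Contact at 0.0703 (force +7.6), exactly the expected floor. Releasing.

```bash
python3 -m jog '[{"slide":[0,0,0],"rot":[0,0,0],"gripper":0.88},{"slide":[0,0,0],"rot":[0,0,0],"gripper":0.94},{"slide":[0,0,0],"rot":[0,0,0],"gripper":1},{"slide":[0,0,0],"rot":[0,0,0],"gripper":1},{"slide":[0,0,0],"rot":[0,0,0],"gripper":1}]'
python3 - <<'E'
from h import *
import cv2
need(.452,-.119,.2,.14)
cv2.imwrite("pics/w7.png",arm.grab_frame("wrist")[:,:,::-1])
E
```

```text
time: 7.72
eef_pos: [0.4523, -0.1204, 0.0695]
tcp_rot: [0.0, 0.657, 0.754, 0.0]
wrist_force: [0.3, 0.2, -0.5]
opening: 0.0854
t 7.72 pos [ 0.4523 -0.1204  0.0695] open 0.0854 F [ 0.3  0.2 -0.5]
tool units now [ 0.06 -0.   -5.22] at target yaw [ 0.06 -0.   -5.22] rot [ 0.0001  0.0001 -0.002 ]
```

View pics/w7.png

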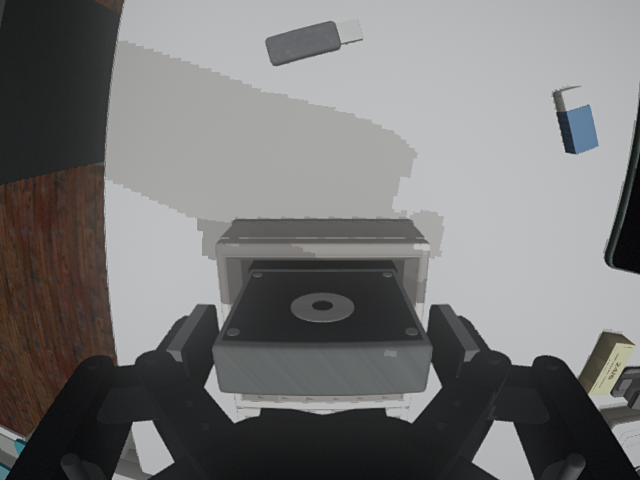

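Drive b stands in the new bay 4, jaws clear of it. Going back for d (bay 3).

```bash
python3 -m jog '[{"slide":[0,0,-0.5],"rot":[0,0,0],"gripper":1},{"slide":[0,0,-1],"rot":[0,0,0],"gripper":1},{"slide":[0,0,-1],"rot":[0,0,0],"gripper":1},{"slide":[0,0,-1],"rot":[0,0,0],"gripper":1},{"slide":[0.2,0,-0.3],"rot":[0,0,0.02],"gripper":1}]'
python3 -m jog '[{"slide":[0.8,0.1,0],"rot":[0,0,0.02],"gripper":1},{"slide":[1,0.2,0],"rot":[0,0,0],"gripper":1},{"slide":[1,0.2,0],"rot":[0,0,0],"gripper":1},{"slide":[1,0.2,0],"rot":[0,0,0],"gripper":1},{"slide":[1,0.2,0],"rot":[0,0,0],"gripper":1}]'
python3 -m jog '[{"slide":[1,0.2,0],"rot":[0,0,0],"gripper":1},{"slide":[1,0.2,0],"rot":[0,0,0],"gripper":1},{"slide":[1,0.2,0],"rot":[0,0,0],"gripper":1},{"slide":[1,0.2,0],"rot":[0,0,0],"gripper":1},{"slide":[1,0.2,0],"rot":[0,0,0],"gripper":1}]'
python3 -m jog '[{"slide":[0.5,0.2,0],"rot":[0,0,0],"gripper":1},{"slide":[0,0,0],"rot":[0,0,0],"gripper":1},{"slide":[0,0,0],"rot":[0,0,0],"gripper":1}]'
python3 -c "
from h import *
need(.4776,.163,.058,.102)"
```

```text
time: 8.18
eef_pos: [0.4533, -0.1166, 0.1679]
tcp_rot: [0.002, 0.665, 0.747, 0.001]
wrist_force: [0.3, 0.0, -0.4]
opening: 0.0854
time: 8.6
eef_pos: [0.4616, 0.0073, 0.1646]
tcp_rot: [0.0, 0.672, 0.741, 0.0]
wrist_force: [-0.5, -0.4, -0.2]
opening: 0.0854
time: 9.02
eef_pos: [0.4743, 0.1342, 0.1645]
tcp_rot: [0.0, 0.672, 0.741, -0.0]
wrist_force: [0.8, 0.6, 0.0]
opening: 0.085
time: 9.27
eef_pos: [0.4782, 0.1457, 0.1643]
tcp_rot: [0.0, 0.671, 0.741, -0.0]
wrist_force: [-0.3, -0.9, 0.1]
opening: 0.0856
t 9.27 pos [0.4782 0.1457 0.1643] open 0.0856 F [-0.3 -0.9  0.1]
tool units now [0.69 0.05 4.25] at target yaw [0.69 0.05 4.25] rot [-0.0005  0.0005 -0.0031]
```

```bash
python3 -m jog '[{"slide":[0.69,0.05,0.2],"rot":[0,0,0],"gripper":0.9},{"slide":[0,0,0.7],"rot":[0,0,0],"gripper":0.85},{"slide":[0,0,0.8],"rot":[0,0,0],"gripper":0.8},{"slide":[0,0,0.6],"rot":[0,0,0],"gripper":0.8},{"slide":[0,0,0],"rot":[0,0,0],"gripper":0.8}]'
python3 -m jog '[{"slide":[0,0,0],"rot":[0,0,0],"gripper":0.8},{"slide":[0,0,0],"rot":[0,0,0],"gripper":0.8}]'
python3 - <<'E'
from h import *
import cv2
need(.4776,.163,.058,.102)
P=arm.camera_params("wrist");np.savez("pw8.npz",mtx=P["mtx"],view=P["view"])
cv2.imwrite("pics/w8.png",arm.grab_frame("wrist")[:,:,::-1])
E
```

```text
time: 9.68
eef_pos: [0.4758, 0.1601, 0.1044]
tcp_rot: [-0.001, 0.673, 0.74, -0.003]
wrist_force: [-0.2, -1.2, -0.6]
opening: 0.0686
time: 9.85
eef_pos: [0.4783, 0.1622, 0.1078]
tcp_rot: [0.0, 0.672, 0.74, 0.0]
wrist_force: [0.2, 0.3, 0.8]
opening: 0.0684
t 9.85 pos [0.4783 0.1622 0.1078] open 0.0684 F [0.2 0.3 0.8]
tool units now [ 0.03 -0.03  1.99] at target yaw [ 0.03 -0.02  1.99] rot [ 0.0008  0.0002 -0.0057]
```

View pics/w8.png

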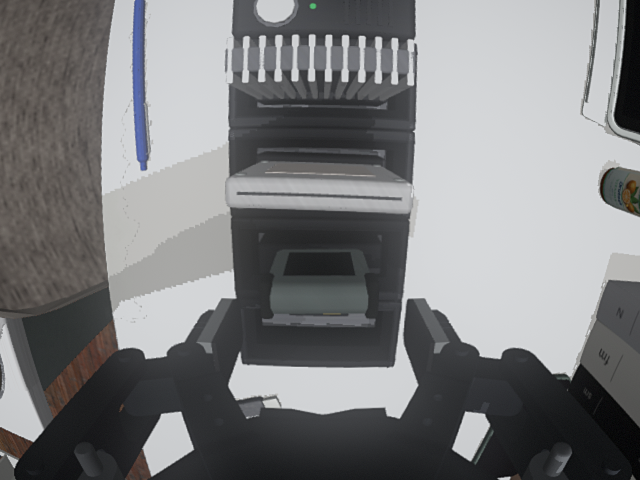

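d is centred between the jaws (column ~320). Descending and gripping.

```bash
python3 -m jog '[{"slide":[0.03,-0.03,0.5],"rot":[0,0,0],"gripper":0.8},{"slide":[0,0,0.7],"rot":[0,0,0],"gripper":0.8},{"slide":[0,0,0.6],"rot":[0,0,0],"gripper":0.8},{"slide":[0,0,0.15],"rot":[0,0,0],"gripper":0.8},{"slide":[0,0,0],"rot":[0,0,0],"gripper":0.8}]'
python3 -m jog '[{"slide":[0,0,0],"rot":[0,0,0],"gripper":0.7},{"slide":[0,0,0],"rot":[0,0,0],"gripper":0.65},{"slide":[0,0,0],"rot":[0,0,0],"gripper":0.45},{"slide":[0,0,0],"rot":[0,0,0],"gripper":0.4},{"slide":[0,0,0],"rot":[0,0,0],"gripper":0.4}]' 60
python3 -m jog '[{"slide":[0,0,0],"rot":[0,0,0],"gripper":0.4},{"slide":[0,0,0],"rot":[0,0,0],"gripper":0.4}]' 60
python3 - <<'E'
from h import *
import cv2
need(.4776,.163,.058,.102)
cv2.imwrite("pics/w9.png",arm.grab_frame("wrist")[:,:,::-1])
E
```

```text
time: 10.32
eef_pos: [0.4767, 0.1636, 0.0582]
tcp_rot: [-0.0, 0.672, 0.741, -0.0]
wrist_force: [0.2, 0.8, 0.5]
opening: 0.0685
time: 10.73
eef_pos: [0.4778, 0.1643, 0.0596]
tcp_rot: [0.0, 0.672, 0.741, 0.001]
wrist_force: [-0.4, -0.6, 6.4]
opening: 0.0514
time: 10.9
eef_pos: [0.4778, 0.1643, 0.0596]
tcp_rot: [0.0, 0.672, 0.741, 0.001]
wrist_force: [-1.0, -0.9, 6.9]
opening: 0.0515
t 10.9 pos [0.4778 0.1643 0.0596] open 0.0515 F [-1.  -0.9  6.9]
tool units now [-0.05 -0.01  0.07] at target yaw [-0.05 -0.01  0.07] rot [ 0.0021 -0.0007 -0.0042]
```

View pics/w9.png

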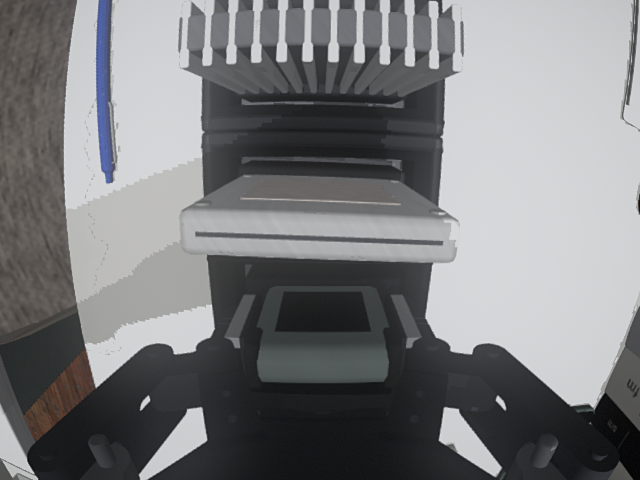

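```bash
python3 -m jog '[{"slide":[0,0,-0.3],"rot":[0,0,0],"gripper":0.4},{"slide":[0,0,-0.6],"rot":[0,0,0],"gripper":0.4},{"slide":[0,0,-0.8],"rot":[0,0,0],"gripper":0.4},{"slide":[0,0,-0.8],"rot":[0,0,0],"gripper":0.4},{"slide":[0,0,-0.9],"rot":[0,0,0],"gripper":0.4}]'
python3 -m jog '[{"slide":[0,0,-0.9],"rot":[0,0,0],"gripper":0.4},{"slide":[0,0,-0.8],"rot":[0,0,0],"gripper":0.4},{"slide":[0,0,-0.3],"rot":[0,0,0],"gripper":0.4},{"slide":[0,0,0],"rot":[0,0,0],"gripper":0.4},{"slide":[0,0,0],"rot":[0,0,0],"gripper":0.4}]'
python3 - <<'E'
from h import *
import cv2
need(.4592,-.169,.195,.14)
cv2.imwrite("pics/w10.png",arm.grab_frame("wrist")[:,:,::-1])
cv2.imwrite("pics/s10.png",arm.grab_frame("side")[:,:,::-1])
E
```

```text
time: 11.37
eef_pos: [0.4763, 0.1636, 0.1443]
tcp_rot: [-0.0, 0.672, 0.741, -0.0]
wrist_force: [-0.1, 0.3, -2.6]
opening: 0.051
time: 11.78
eef_pos: [0.4766, 0.1637, 0.1931]
tcp_rot: [0.0, 0.672, 0.741, 0.0]
wrist_force: [-0.4, 0.6, -1.9]
opening: 0.0507
t 11.78 pos [0.4766 0.1637 0.1931] open 0.0507 F [-0.4  0.6 -1.9]
tool units now [-13.18  -1.99  -0.08] at target yaw [-13.08  -2.55  -0.08] rot [ 0.      0.     -0.0421]
```

View pics/w10.png

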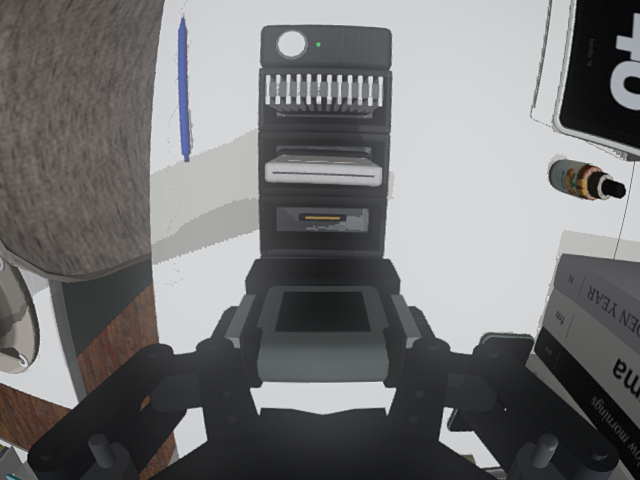

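View pics/s10.png

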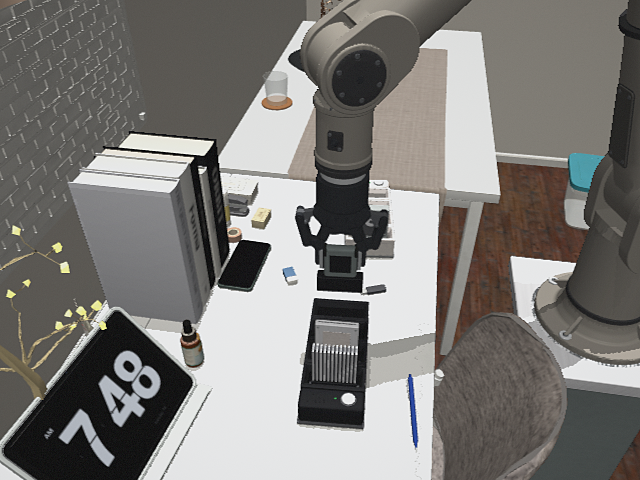

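d is lifted clear and upright (side view (341,265)). Crossing to new bay 3.

```bash
python3 -m jog '[{"slide":[-0.4,0,0],"rot":[0,0,-0.02],"gripper":0.4},{"slide":[-0.8,-0.2,0],"rot":[0,0,-0.02],"gripper":0.4},{"slide":[-1,-0.2,0],"rot":[0,0,0],"gripper":0.4},{"slide":[-1,-0.2,0],"rot":[0,0,0],"gripper":0.4},{"slide":[-1,-0.2,0],"rot":[0,0,0],"gripper":0.4}]'
python3 -m jog '[{"slide":[-1,-0.2,0],"rot":[0,0,0],"gripper":0.4},{"slide":[-1,-0.2,0],"rot":[0,0,0],"gripper":0.4},{"slide":[-1,-0.2,0],"rot":[0,0,0],"gripper":0.4},{"slide":[-1,-0.2,0],"rot":[0,0,0],"gripper":0.4},{"slide":[-1,-0.2,0],"rot":[0,0,0],"gripper":0.4}]'
python3 -m jog '[{"slide":[-1,-0.2,0],"rot":[0,0,0],"gripper":0.4},{"slide":[-0.9,-0.2,0],"rot":[0,0,0],"gripper":0.4},{"slide":[-0.4,-0.1,0],"rot":[0,0,0],"gripper":0.4},{"slide":[0,0,0],"rot":[0,0,0],"gripper":0.4},{"slide":[0,0,0],"rot":[0,0,0],"gripper":0.4}]'
python3 -c "
from h import *
need(.4592,-.169,.125,.14)"
```

```text
time: 12.3
eef_pos: [0.4696, 0.056, 0.1919]
tcp_rot: [-0.001, 0.656, 0.754, -0.001]
wrist_force: [0.2, 0.4, -1.9]
opening: 0.0517
time: 12.72
eef_pos: [0.462, -0.0713, 0.1919]
tcp_rot: [-0.001, 0.657, 0.754, -0.001]
wrist_force: [0.1, -0.5, -2.3]
opening: 0.0511
time: 13.13
eef_pos: [0.4582, -0.1282, 0.1925]
tcp_rot: [-0.001, 0.657, 0.754, -0.0]
wrist_force: [0.0, 0.4, -1.0]
opening: 0.0513
t 13.13 pos [ 0.4582 -0.1282  0.1925] open 0.0513 F [ 0.   0.4 -1. ]
tool units now [-1.62 -0.18  2.7 ] at target yaw [-1.62 -0.19  2.7 ] rot [-0.0015 -0.0008 -0.0026]
```

```bash
python3 -m jog '[{"slide":[-0.6,-0.06,0],"rot":[0,0,0],"gripper":0.4},{"slide":[-0.7,-0.06,0],"rot":[0,0,0],"gripper":0.4},{"slide":[-0.32,-0.06,0.3],"rot":[0,0,0],"gripper":0.4},{"slide":[0,0,0.7],"rot":[0,0,0],"gripper":0.4},{"slide":[0,0,0.8],"rot":[0,0,0],"gripper":0.4}]'
python3 -m jog '[{"slide":[0,0,0.7],"rot":[0,0,0],"gripper":0.4},{"slide":[0,0,0.2],"rot":[0,0,0],"gripper":0.4},{"slide":[0,0,0],"rot":[0,0,0],"gripper":0.4},{"slide":[0,0,0],"rot":[0,0,0],"gripper":0.4}]'
python3 - <<'E'
from h import *
import cv2
need(.4592,-.169,.125,.14)
a=arm.grab_frame("side")[:,:,::-1];b=arm.grab_frame("scene")[:,:,::-1]
A=cv2.resize(a[140:280,310:420],None,fx=3.6,fy=3.6,interpolation=cv2.INTER_CUBIC)
B=cv2.resize(b[140:280,350:460],None,fx=3.6,fy=3.6,interpolation=cv2.INTER_CUBIC)
cv2.imwrite("pics/z11.png",cv2.hconcat([A,B]))
E
```

```text
time: 13.55
eef_pos: [0.4607, -0.1687, 0.1479]
tcp_rot: [0.001, 0.656, 0.754, 0.001]
wrist_force: [0.4, 0.9, -2.8]
opening: 0.0514
time: 13.88
eef_pos: [0.46, -0.1687, 0.1258]
tcp_rot: [-0.0, 0.656, 0.755, 0.0]
wrist_force: [-0.8, 0.3, -1.9]
opening: 0.0516
t 13.88 pos [ 0.46   -0.1687  0.1258] open 0.0516 F [-0.8  0.3 -1.9]
tool units now [-0.01 -0.03  0.03] at target yaw [-0.01 -0.03  0.03] rot [-0.0004 -0.0005 -0.001 ]
```

View pics/z11.png

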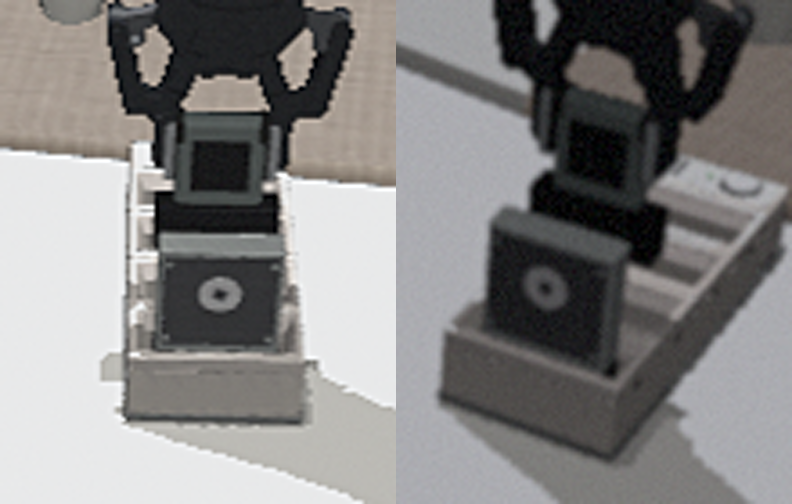

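Aligned along the row behind b and above bay 3. Lowering.

```bash
python3 -m jog '[{"slide":[0,0,0.3],"rot":[0,0,0],"gripper":0.4},{"slide":[0,0,0.5],"rot":[0,0,0],"gripper":0.4},{"slide":[0,0,0.5],"rot":[0,0,0],"gripper":0.4},{"slide":[0,0,0.4],"rot":[0,0,0],"gripper":0.4},{"slide":[0,0,0],"rot":[0,0,0],"gripper":0.4}]'
python3 -m jog '[{"slide":[0,0,0.4],"rot":[0,0,0],"gripper":0.4},{"slide":[0,0,0.3],"rot":[0,0,0],"gripper":0.4},{"slide":[0,0,0],"rot":[0,0,0],"gripper":0.4},{"slide":[0,0,0],"rot":[0,0,0],"gripper":0.4}]'
python3 -c "
from h import *
need(.4592,-.169,.0596,.14)"
```

```text
time: 14.4
eef_pos: [0.4587, -0.1691, 0.0817]
tcp_rot: [-0.001, 0.657, 0.754, -0.001]
wrist_force: [0.8, -0.5, -0.8]
opening: 0.0514
time: 14.73
eef_pos: [0.4595, -0.1695, 0.0655]
tcp_rot: [-0.0, 0.657, 0.754, -0.0]
wrist_force: [0.9, -0.4, -2.5]
opening: 0.0511
t 14.73 pos [ 0.4595 -0.1695  0.0655] open 0.0511 F [ 0.9 -0.4 -2.5]
tool units now [ 0.02 -0.01  0.23] at target yaw [ 0.02 -0.01  0.23] rot [-0.0008 -0.0003 -0.0021]
```

```bash
python3 -m jog '[{"slide":[0,0,0.1],"rot":[0,0,0],"gripper":0.4},{"slide":[0,0,0.08],"rot":[0,0,0],"gripper":0.4},{"slide":[0,0,0.03],"rot":[0,0,0],"gripper":0.4},{"slide":[0,0,0],"rot":[0,0,0],"gripper":0.4},{"slide":[0,0,0],"rot":[0,0,0],"gripper":0.4}]'
python3 -m jog '[{"slide":[0,0,0.03],"rot":[0,0,0],"gripper":0.4},{"slide":[0,0,0],"rot":[0,0,0],"gripper":0.4},{"slide":[0,0,0],"rot":[0,0,0],"gripper":0.4}]'
```

```text
time: 15.15
eef_pos: [0.4598, -0.1695, 0.0607]
tcp_rot: [0.0, 0.657, 0.754, 0.0]
wrist_force: [0.7, -0.8, -2.0]
opening: 0.0513
time: 15.4
eef_pos: [0.4598, -0.1695, 0.0599]
tcp_rot: [0.0, 0.657, 0.754, 0.0]
wrist_force: [-0.0, 0.7, -2.0]
opening: 0.0516
```

```bash
python3 -m jog '[{"slide":[0,0,0.03],"rot":[0,0,0],"gripper":0.4},{"slide":[0,0,0],"rot":[0,0,0],"gripper":0.4},{"slide":[0,0,0],"rot":[0,0,0],"gripper":0.4}]'
```

```text
time: 15.65
eef_pos: [0.4599, -0.1696, 0.0596]
tcp_rot: [0.0, 0.657, 0.754, 0.0]
wrist_force: [-2.7, 0.7, 6.1]
opening: 0.0512
```

Contact at z = 0.0596, the height it was gripped at. Releasing, with a wrist look afterwards.

```bash
python3 -m jog '[{"slide":[0,0,0],"rot":[0,0,0],"gripper":0.65},{"slide":[0,0,0],"rot":[0,0,0],"gripper":0.75},{"slide":[0,0,0],"rot":[0,0,0],"gripper":0.8},{"slide":[0,0,0],"rot":[0,0,0],"gripper":0.8},{"slide":[0,0,-0.3],"rot":[0,0,0],"gripper":0.8}]'
python3 -m jog '[{"slide":[0,0,-0.8],"rot":[0,0,0],"gripper":0.9},{"slide":[0,0,-0.9],"rot":[0,0,0],"gripper":1},{"slide":[0,0,-0.9],"rot":[0,0,0],"gripper":1},{"slide":[0,0,-0.9],"rot":[0,0,0],"gripper":1},{"slide":[0.2,0,-0.6],"rot":[0,0,0.02],"gripper":1}]'
python3 -m jog '[{"slide":[0.8,0.1,0],"rot":[0,0,0.02],"gripper":1},{"slide":[1,0.2,0],"rot":[0,0,0],"gripper":1},{"slide":[1,0.2,0],"rot":[0,0,0],"gripper":1}]'
python3 - <<'E'
from h import *
import cv2
need(.473,.2135,.165,.102)
P=arm.camera_params("wrist");np.savez("pw12.npz",mtx=P["mtx"],view=P["view"])
cv2.imwrite("pics/w12.png",arm.grab_frame("wrist")[:,:,::-1])
E
```

```text
time: 16.07
eef_pos: [0.4589, -0.1692, 0.0658]
tcp_rot: [-0.001, 0.657, 0.754, -0.001]
wrist_force: [-0.5, -0.3, 1.3]
opening: 0.0682
time: 16.48
eef_pos: [0.4598, -0.1656, 0.1717]
tcp_rot: [0.001, 0.665, 0.747, 0.001]
wrist_force: [1.1, -0.3, 0.2]
opening: 0.0853
time: 16.73
eef_pos: [0.4643, -0.0934, 0.1701]
tcp_rot: [0.001, 0.672, 0.74, 0.0]
wrist_force: [0.7, 0.3, -0.5]
opening: 0.085
t 16.73 pos [ 0.4643 -0.0934  0.1701] open 0.085 F [ 0.7  0.3 -0.5]
tool units now [12.18  1.52  0.2 ] at target yaw [12.18  1.59  0.2 ] rot [ 0.0014  0.0004 -0.006 ]
```

View pics/w12.png

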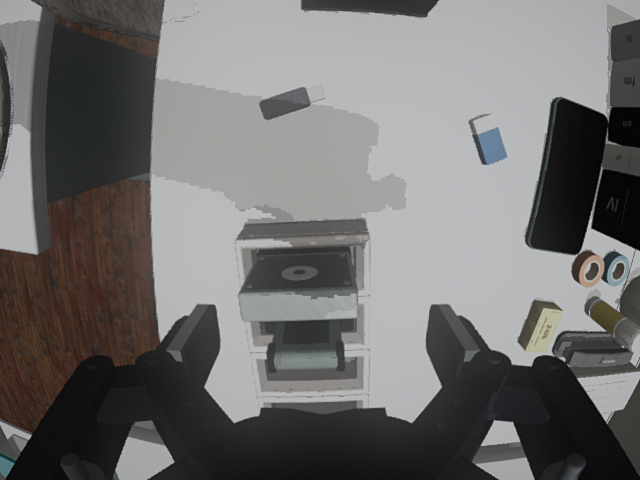

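b (300,290) and d (305,355) are both standing in the new bays 4 and 3. Next is a.

```bash
python3 -m jog '[{"slide":[1,0.1,0],"rot":[0,0,0],"gripper":1},{"slide":[1,0.1,0],"rot":[0,0,0],"gripper":1},{"slide":[1,0.1,0],"rot":[0,0,0],"gripper":1},{"slide":[1,0.1,0],"rot":[0,0,0],"gripper":1},{"slide":[1,0.1,0],"rot":[0,0,0],"gripper":1}]'
python3 -m jog '[{"slide":[1,0.1,0],"rot":[0,0,0],"gripper":1},{"slide":[1,0.2,0],"rot":[0,0,0],"gripper":1},{"slide":[1,0.2,0],"rot":[0,0,0],"gripper":1},{"slide":[1,0.2,0],"rot":[0,0,0],"gripper":1},{"slide":[1,0.1,0],"rot":[0,0,0],"gripper":1}]'
python3 -m jog '[{"slide":[0.8,0.1,0],"rot":[0,0,0],"gripper":1},{"slide":[0.4,0.1,0],"rot":[0,0,0],"gripper":1},{"slide":[0,0,0],"rot":[0,0,0],"gripper":1},{"slide":[0,0,0],"rot":[0,0,0],"gripper":1}]'
python3 -c "
from h import *
need(.473,.2135,.076,.102)"
```

```text
time: 17.2
eef_pos: [0.4644, 0.033, 0.1696]
tcp_rot: [0.0, 0.672, 0.741, 0.0]
wrist_force: [-0.1, 0.5, -0.9]
opening: 0.0857
time: 17.62
eef_pos: [0.4725, 0.1594, 0.1696]
tcp_rot: [0.0, 0.672, 0.741, 0.0]
wrist_force: [0.5, -0.4, -0.1]
opening: 0.0854
time: 17.95
eef_pos: [0.4743, 0.1879, 0.1691]
tcp_rot: [0.0, 0.672, 0.741, -0.0]
wrist_force: [1.2, -1.2, 0.7]
opening: 0.085
t 17.95 pos [0.4743 0.1879 0.1691] open 0.085 F [ 1.2 -1.2  0.7]
tool units now [1.03 0.05 3.72] at target yaw [1.02 0.05 3.72] rot [-0.0002  0.0007 -0.0038]
```

```bash
python3 -m jog '[{"slide":[0.6,0,0],"rot":[0,0,0],"gripper":1},{"slide":[0.42,0.05,0.2],"rot":[0,0,0],"gripper":1},{"slide":[0,0,0.7],"rot":[0,0,0],"gripper":1},{"slide":[0,0,0.6],"rot":[0,0,0],"gripper":1},{"slide":[0,0,0],"rot":[0,0,0],"gripper":1}]'
python3 -m jog '[{"slide":[0,0,0],"rot":[0,0,0],"gripper":1},{"slide":[0,0,0],"rot":[0,0,0],"gripper":1}]'
python3 - <<'E'
from h import *
import cv2
need(.473,.2135,.076,.102)
P=arm.camera_params("wrist");np.savez("pw13.npz",mtx=P["mtx"],view=P["view"])
im=arm.grab_frame("wrist")[:,:,::-1];cv2.imwrite("pics/w13.png",im)
E
```

```text
time: 18.37
eef_pos: [0.4713, 0.2122, 0.1289]
tcp_rot: [-0.001, 0.672, 0.741, -0.003]
wrist_force: [-1.0, -0.5, -0.6]
opening: 0.0856
time: 18.53
eef_pos: [0.4734, 0.2137, 0.132]
tcp_rot: [0.0, 0.672, 0.741, 0.0]
wrist_force: [0.2, -0.5, 0.1]
opening: 0.0854
t 18.53 pos [0.4734 0.2137 0.132 ] open 0.0854 F [ 0.2 -0.5  0.1]
tool units now [-0.   -0.02  2.24] at target yaw [-0.   -0.02  2.24] rot [ 0.0004  0.0001 -0.005 ]
```

View pics/w13.png

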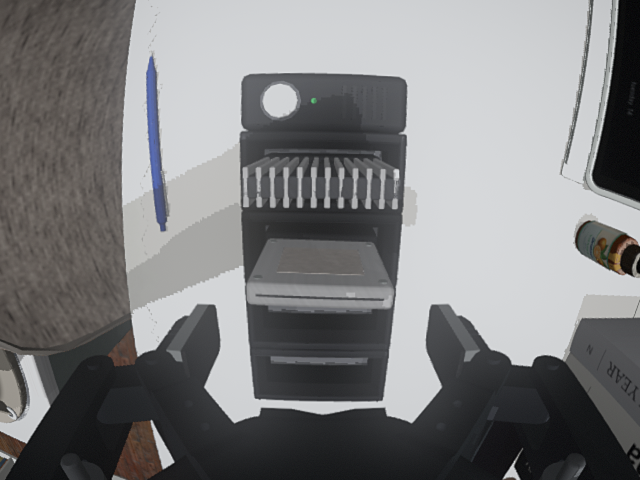

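```bash
python3 - <<'E'
from h import *
P=dict(np.load("pw13.npz"))
for u,v in((247,281),(394,285),(248,306),(393,308)):print(np.round(plane("wrist",u,v,.119,P)*1000,1))
E
python3 -m jog '[{"slide":[0,-0.02,0.5],"rot":[0,0,0],"gripper":1},{"slide":[0,0,0.7],"rot":[0,0,0],"gripper":1},{"slide":[0,0,0.7],"rot":[0,0,0],"gripper":1},{"slide":[0,0,0.34],"rot":[0,0,0],"gripper":1},{"slide":[0,0,0],"rot":[0,0,0],"gripper":1}]'
python3 -m jog '[{"slide":[0,0,0],"rot":[0,0,0],"gripper":0.9},{"slide":[0,0,0],"rot":[0,0,0],"gripper":0.85},{"slide":[0,0,0],"rot":[0,0,0],"gripper":0.6},{"slide":[0,0,0],"rot":[0,0,0],"gripper":0.6},{"slide":[0,0,0],"rot":[0,0,0],"gripper":0.6}]' 60
python3 -m jog '[{"slide":[0,0,0],"rot":[0,0,0],"gripper":0.6},{"slide":[0,0,0],"rot":[0,0,0],"gripper":0.6}]' 60
python3 - <<'E'
from h import *
import cv2
need(.473,.2135,.076,.102)
cv2.imwrite("pics/w14.png",arm.grab_frame("wrist")[:,:,::-1])
E
```

```text
[438.7 217.4 119. ]
[506.2 221.9 119. ]
[439.5 204.5 119. ]
[507.8 210.1 119. ]
time: 19.0
eef_pos: [0.4718, 0.2136, 0.0746]
tcp_rot: [-0.0, 0.672, 0.741, -0.001]
wrist_force: [0.7, -0.2, 0.6]
opening: 0.085
time: 19.42
eef_pos: [0.4734, 0.2147, 0.0771]
tcp_rot: [0.0, 0.672, 0.741, 0.001]
wrist_force: [-0.9, -0.6, 6.2]
opening: 0.0693
time: 19.58
eef_pos: [0.4734, 0.2147, 0.0771]
tcp_rot: [0.0, 0.672, 0.741, 0.001]
wrist_force: [-1.0, -0.4, 6.1]
opening: 0.0691
t 19.58 pos [0.4734 0.2147 0.0771] open 0.0691 F [-1.  -0.4  6.1]
tool units now [-0.05 -0.02  0.04] at target yaw [-0.05 -0.02  0.04] rot [ 0.0022 -0.001  -0.0041]
```

View pics/w14.png

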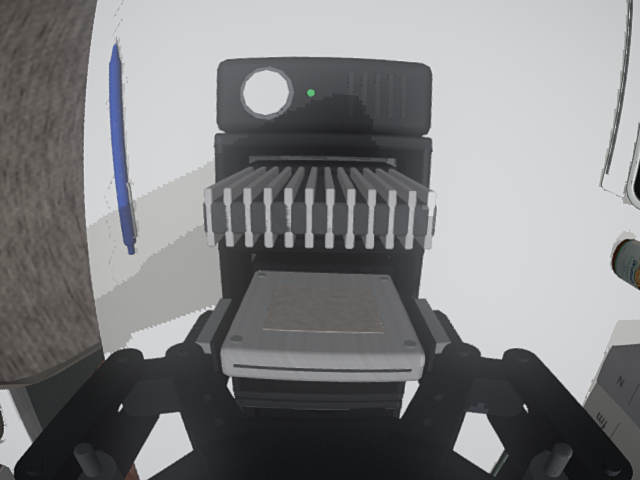

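a is gripped (69 mm) at z = 0.0771. Lifting.

```bash
python3 -m jog '[{"slide":[0,0,-0.3],"rot":[0,0,0],"gripper":0.6},{"slide":[0,0,-0.6],"rot":[0,0,0],"gripper":0.6},{"slide":[0,0,-0.8],"rot":[0,0,0],"gripper":0.6},{"slide":[0,0,-0.8],"rot":[0,0,0],"gripper":0.6},{"slide":[0,0,-0.9],"rot":[0,0,0],"gripper":0.6}]'
python3 -m jog '[{"slide":[0,0,-0.9],"rot":[0,0,0],"gripper":0.6},{"slide":[0,0,-0.8],"rot":[0,0,0],"gripper":0.6},{"slide":[0,0,-0.3],"rot":[0,0,0],"gripper":0.6},{"slide":[0,0,0],"rot":[0,0,0],"gripper":0.6},{"slide":[0,0,0],"rot":[0,0,0],"gripper":0.6}]'
python3 - <<'E'
from h import *
import cv2
need(.4662,-.2185,.21,.14)
cv2.imwrite("pics/w15.png",arm.grab_frame("wrist")[:,:,::-1])
E
```

```text
time: 20.05
eef_pos: [0.4721, 0.2139, 0.1618]
tcp_rot: [-0.0, 0.672, 0.741, -0.0]
wrist_force: [0.4, 0.4, -0.7]
opening: 0.0695
time: 20.47
eef_pos: [0.4722, 0.214, 0.2104]
tcp_rot: [0.0, 0.672, 0.741, 0.0]
wrist_force: [0.1, 0.5, -0.5]
opening: 0.0691
t 20.47 pos [0.4722 0.214  0.2104] open 0.0691 F [ 0.1  0.5 -0.5]
tool units now [-1.719e+01 -1.930e+00  1.000e-02] at target yaw [-17.1   -2.65   0.02] rot [ 0.0002 -0.     -0.042 ]
```

View pics/w15.png

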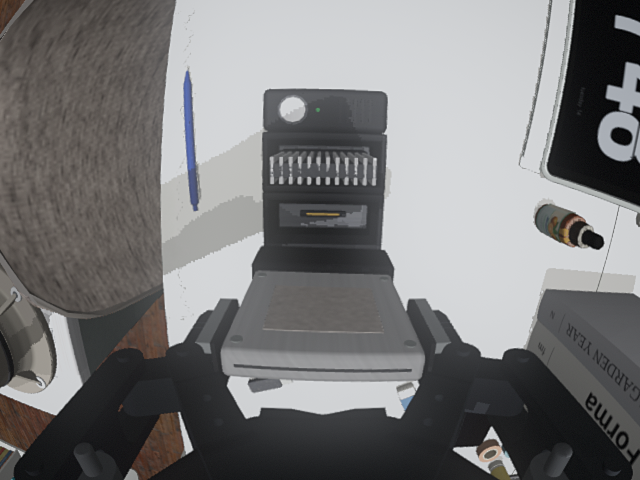

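Old bay 2 is empty and a hangs upright, unslipped. Crossing to new bay 2.

```bash
python3 -m jog '[{"slide":[-0.4,0,0],"rot":[0,0,-0.02],"gripper":0.6},{"slide":[-0.8,-0.1,0],"rot":[0,0,-0.02],"gripper":0.6},{"slide":[-1,-0.2,0],"rot":[0,0,0],"gripper":0.6},{"slide":[-1,-0.2,0],"rot":[0,0,0],"gripper":0.6},{"slide":[-1,-0.2,0],"rot":[0,0,0],"gripper":0.6}]'
python3 -m jog '[{"slide":[-1,-0.1,0],"rot":[0,0,0],"gripper":0.6},{"slide":[-1,-0.1,0],"rot":[0,0,0],"gripper":0.6},{"slide":[-1,-0.2,0],"rot":[0,0,0],"gripper":0.6},{"slide":[-1,-0.2,0],"rot":[0,0,0],"gripper":0.6},{"slide":[-1,-0.2,0],"rot":[0,0,0],"gripper":0.6}]'
python3 -m jog '[{"slide":[-1,-0.2,0],"rot":[0,0,0],"gripper":0.6},{"slide":[-1,-0.2,0],"rot":[0,0,0],"gripper":0.6},{"slide":[-1,-0.2,0],"rot":[0,0,0],"gripper":0.6},{"slide":[-1,-0.2,0],"rot":[0,0,0],"gripper":0.6},{"slide":[-1,-0.2,0],"rot":[0,0,0],"gripper":0.6}]'
python3 -m jog '[{"slide":[-0.8,-0.1,0],"rot":[0,0,0],"gripper":0.6},{"slide":[-0.4,-0.1,0],"rot":[0,0,0],"gripper":0.6},{"slide":[0,0,0],"rot":[0,0,0],"gripper":0.6},{"slide":[0,0,0],"rot":[0,0,0],"gripper":0.6}]'
python3 -c "
from h import *
need(.4662,-.2185,.14,.14)"
```

```text
time: 20.93
eef_pos: [0.4675, 0.1063, 0.2088]
tcp_rot: [-0.001, 0.656, 0.754, -0.001]
wrist_force: [0.8, -0.7, -1.4]
opening: 0.0689
time: 21.35
eef_pos: [0.4649, -0.0202, 0.209]
tcp_rot: [-0.001, 0.657, 0.754, -0.001]
wrist_force: [0.0, -0.9, -1.4]
opening: 0.0691
time: 21.77
eef_pos: [0.4573, -0.1472, 0.209]
tcp_rot: [-0.001, 0.657, 0.754, -0.001]
wrist_force: [0.5, -0.1, -1.6]
opening: 0.0691
time: 22.1
eef_pos: [0.4572, -0.1758, 0.2096]
tcp_rot: [-0.001, 0.657, 0.754, -0.0]
wrist_force: [0.2, 0.2, -1.0]
opening: 0.069
t 22.1 pos [ 0.4572 -0.1758  0.2096] open 0.069 F [ 0.2  0.2 -1. ]
tool units now [-1.74  0.13  2.78] at target yaw [-1.74  0.12  2.78] rot [-0.0017 -0.001  -0.0025]
```

```bash
python3 -m jog '[{"slide":[-0.6,0.04,0],"rot":[0,0,0],"gripper":0.6},{"slide":[-0.7,0.04,0],"rot":[0,0,0],"gripper":0.6},{"slide":[-0.44,0.04,0.2],"rot":[0,0,0],"gripper":0.6},{"slide":[0,0,0.6],"rot":[0,0,0],"gripper":0.6},{"slide":[0,0,0.8],"rot":[0,0,0],"gripper":0.6}]'
python3 -m jog '[{"slide":[0,0,0.8],"rot":[0,0,0],"gripper":0.6},{"slide":[0,0,0.4],"rot":[0,0,0],"gripper":0.6},{"slide":[0,0,0],"rot":[0,0,0],"gripper":0.6},{"slide":[0,0,0],"rot":[0,0,0],"gripper":0.6}]'
python3 - <<'E'
from h import *
import cv2
need(.4662,-.2185,.0771,.14)
a=arm.grab_frame("side")[:,:,::-1];b=arm.grab_frame("scene")[:,:,::-1]
A=cv2.resize(a[140:280,310:420],None,fx=3.6,fy=3.6,interpolation=cv2.INTER_CUBIC)
B=cv2.resize(b[140:280,350:460],None,fx=3.6,fy=3.6,interpolation=cv2.INTER_CUBIC)
cv2.imwrite("pics/z16.png",cv2.hconcat([A,B]))
E
```

```text
time: 22.52
eef_pos: [0.4681, -0.2189, 0.1708]
tcp_rot: [0.001, 0.657, 0.754, 0.001]
wrist_force: [0.3, 0.5, -2.0]
opening: 0.0693
time: 22.85
eef_pos: [0.4666, -0.2185, 0.1402]
tcp_rot: [-0.001, 0.656, 0.754, -0.0]
wrist_force: [-0.3, -0.2, -0.1]
opening: 0.0692
t 22.85 pos [ 0.4666 -0.2185  0.1402] open 0.0692 F [-0.3 -0.2 -0.1]
tool units now [-0.   -0.02  2.53] at target yaw [ 0.   -0.02  2.53] rot [-0.0011 -0.0008 -0.0011]
```

View pics/z16.png

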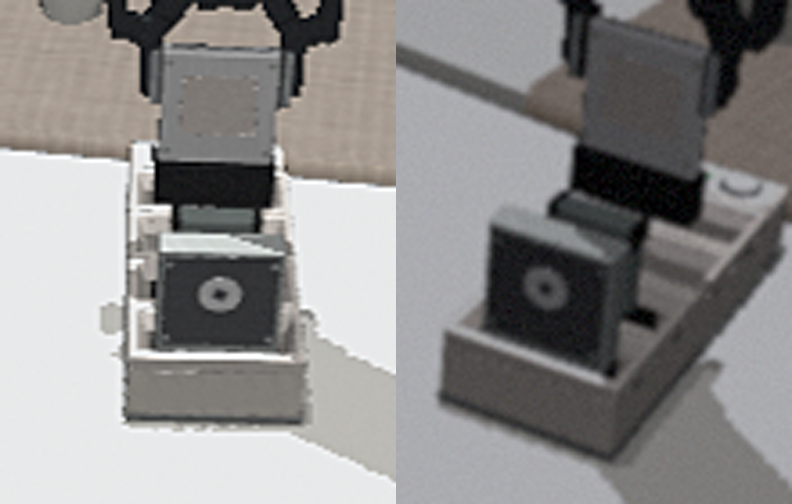

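a is lined up above bay 2, one bay behind d. Lowering.

```bash
python3 -m jog '[{"slide":[0,0,0.3],"rot":[0,0,0],"gripper":0.6},{"slide":[0,0,0.5],"rot":[0,0,0],"gripper":0.6},{"slide":[0,0,0.4],"rot":[0,0,0],"gripper":0.6},{"slide":[0,0,0.3],"rot":[0,0,0],"gripper":0.6},{"slide":[0,0,0],"rot":[0,0,0],"gripper":0.6}]'
python3 -m jog '[{"slide":[0,0,0.4],"rot":[0,0,0],"gripper":0.6},{"slide":[0,0,0.3],"rot":[0,0,0],"gripper":0.6},{"slide":[0,0,0.1],"rot":[0,0,0],"gripper":0.6},{"slide":[0,0,0],"rot":[0,0,0],"gripper":0.6},{"slide":[0,0,0],"rot":[0,0,0],"gripper":0.6}]'
python3 -c "
from h import *
need(.4662,-.2185,.0771,.14)"
```

```text
time: 23.37
eef_pos: [0.4657, -0.2188, 0.1016]
tcp_rot: [-0.001, 0.657, 0.754, -0.0]
wrist_force: [0.4, -0.3, -1.3]
opening: 0.0689
time: 23.78
eef_pos: [0.4667, -0.2192, 0.0829]
tcp_rot: [-0.0, 0.657, 0.754, -0.0]
wrist_force: [-0.2, 0.0, -0.6]
opening: 0.0687
t 23.78 pos [ 0.4667 -0.2192  0.0829] open 0.0687 F [-0.2  0.  -0.6]
tool units now [ 0.03 -0.01  0.23] at target yaw [ 0.03 -0.01  0.23] rot [-0.0003 -0.0001 -0.002 ]
```

```bash
python3 -m jog '[{"slide":[0,0,0.1],"rot":[0,0,0],"gripper":0.6},{"slide":[0,0,0.08],"rot":[0,0,0],"gripper":0.6},{"slide":[0,0,0.03],"rot":[0,0,0],"gripper":0.6},{"slide":[0,0,0],"rot":[0,0,0],"gripper":0.6},{"slide":[0,0,0],"rot":[0,0,0],"gripper":0.6}]'
python3 -m jog '[{"slide":[0,0,0.03],"rot":[0,0,0],"gripper":0.6},{"slide":[0,0,0.02],"rot":[0,0,0],"gripper":0.6},{"slide":[0,0,0],"rot":[0,0,0],"gripper":0.6}]'
```

```text
time: 24.2
eef_pos: [0.4667, -0.2192, 0.0778]
tcp_rot: [0.0, 0.657, 0.754, 0.0]
wrist_force: [-0.5, -0.2, -1.4]
opening: 0.0691
time: 24.45
eef_pos: [0.4669, -0.2194, 0.0771]
tcp_rot: [0.0, 0.657, 0.754, 0.0]
wrist_force: [-1.6, 0.8, 5.1]
opening: 0.0688
```

Contact at 0.0771, so it is seated. Releasing and returning for c.

```bash
python3 -m jog '[{"slide":[0,0,0],"rot":[0,0,0],"gripper":0.86},{"slide":[0,0,0],"rot":[0,0,0],"gripper":0.93},{"slide":[0,0,0],"rot":[0,0,0],"gripper":1},{"slide":[0,0,0],"rot":[0,0,0],"gripper":1},{"slide":[0,0,0],"rot":[0,0,0],"gripper":1}]'
python3 -m jog '[{"slide":[0,0,-0.4],"rot":[0,0,0],"gripper":1},{"slide":[0,0,-0.8],"rot":[0,0,0],"gripper":1},{"slide":[0,0,-1],"rot":[0,0,0],"gripper":1},{"slide":[0,0,-1],"rot":[0,0,0],"gripper":1},{"slide":[0.2,0,-0.5],"rot":[0,0,0.02],"gripper":1}]'
python3 -m jog '[{"slide":[0.8,0.1,0],"rot":[0,0,0.02],"gripper":1},{"slide":[1,0.1,0],"rot":[0,0,0],"gripper":1},{"slide":[1,0.1,0],"rot":[0,0,0],"gripper":1},{"slide":[1,0.1,0],"rot":[0,0,0],"gripper":1}]'
python3 - <<'E'
from h import *
import cv2
need(.468,.263,.165,.102)
cv2.imwrite("pics/w17.png",arm.grab_frame("wrist")[:,:,::-1])
E
```

```text
time: 24.87
eef_pos: [0.4667, -0.2192, 0.0765]
tcp_rot: [0.0, 0.657, 0.754, 0.0]
wrist_force: [0.8, -0.3, -0.6]
opening: 0.0855
time: 25.28
eef_pos: [0.4672, -0.2158, 0.1726]
tcp_rot: [0.002, 0.665, 0.747, 0.001]
wrist_force: [-0.0, -0.9, 0.2]
opening: 0.0852
time: 25.62
eef_pos: [0.4662, -0.1179, 0.17]
tcp_rot: [0.0, 0.672, 0.741, 0.0]
wrist_force: [0.8, 0.9, 0.5]
opening: 0.0855
t 25.62 pos [ 0.4662 -0.1179  0.17  ] open 0.0855 F [0.8 0.9 0.5]
tool units now [15.16  1.55  0.2 ] at target yaw [15.15  1.62  0.2 ] rot [ 0.001   0.0002 -0.0048]
```

View pics/w17.png

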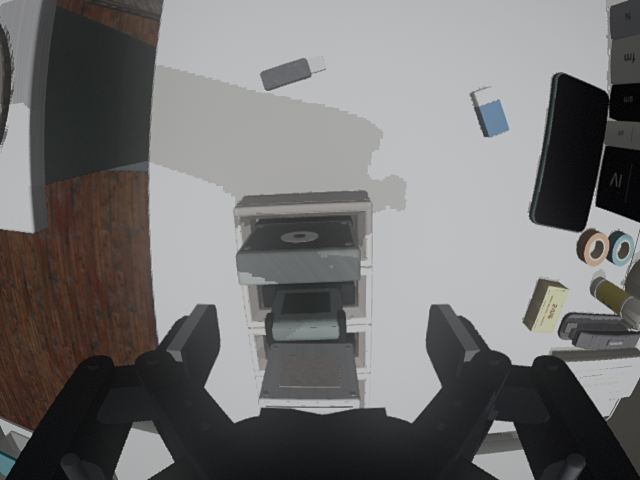

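b, d and a stand in the new bays 4, 3 and 2. On to c.

```bash
python3 -m jog '[{"slide":[1,0.1,0],"rot":[0,0,0],"gripper":1},{"slide":[1,0.1,0],"rot":[0,0,0],"gripper":1},{"slide":[1,0.1,0],"rot":[0,0,0],"gripper":1},{"slide":[1,0.1,0],"rot":[0,0,0],"gripper":1},{"slide":[1,0.1,0],"rot":[0,0,0],"gripper":1}]'
python3 -m jog '[{"slide":[1,0.1,0],"rot":[0,0,0],"gripper":1},{"slide":[1,0.1,0],"rot":[0,0,0],"gripper":1},{"slide":[1,0.1,0],"rot":[0,0,0],"gripper":1},{"slide":[1,0.1,0],"rot":[0,0,0],"gripper":1},{"slide":[1,0.1,0],"rot":[0,0,0],"gripper":1}]'
python3 -m jog '[{"slide":[1,0.1,0],"rot":[0,0,0],"gripper":1},{"slide":[1,0.1,0],"rot":[0,0,0],"gripper":1},{"slide":[0.8,0.1,0],"rot":[0,0,0],"gripper":1},{"slide":[0,0,0],"rot":[0,0,0],"gripper":1},{"slide":[0,0,0],"rot":[0,0,0],"gripper":1}]'
python3 -c "
from h import *
need(.468,.263,.072,.102)"
```

```text
time: 26.08
eef_pos: [0.4665, 0.0078, 0.1698]
tcp_rot: [0.0, 0.672, 0.741, 0.0]
wrist_force: [0.5, 0.6, 0.4]
opening: 0.0852
time: 26.5
eef_pos: [0.4668, 0.1335, 0.1698]
tcp_rot: [0.0, 0.672, 0.741, 0.0]
wrist_force: [0.5, 0.9, 0.1]
opening: 0.0855
time: 26.92
eef_pos: [0.4673, 0.2039, 0.1695]
tcp_rot: [0.0, 0.671, 0.742, 0.0]
wrist_force: [0.2, -0.9, 0.2]
opening: 0.0858
t 26.92 pos [0.4673 0.2039 0.1695] open 0.0858 F [ 0.2 -0.9  0.2]
tool units now [2.35 0.26 3.9 ] at target yaw [2.35 0.27 3.9 ] rot [ 0.0004 -0.0001 -0.0017]
```

```bash
python3 -m jog '[{"slide":[0.8,0.09,0],"rot":[0,0,0],"gripper":1},{"slide":[0.9,0.09,0],"rot":[0,0,0],"gripper":1},{"slide":[0.65,0.09,0.2],"rot":[0,0,0],"gripper":1},{"slide":[0,0,0.6],"rot":[0,0,0],"gripper":1},{"slide":[0,0,0.6],"rot":[0,0,0],"gripper":1}]'
python3 -m jog '[{"slide":[0,0,0.2],"rot":[0,0,0],"gripper":1},{"slide":[0,0,0],"rot":[0,0,0],"gripper":1},{"slide":[0,0,0],"rot":[0,0,0],"gripper":1}]'
python3 - <<'E'
from h import *
import cv2
need(.468,.263,.072,.102)
P=arm.camera_params("wrist");np.savez("pw18.npz",mtx=P["mtx"],view=P["view"])
cv2.imwrite("pics/w18.png",arm.grab_frame("wrist")[:,:,::-1])
E
```

```text
time: 27.33
eef_pos: [0.469, 0.2622, 0.1346]
tcp_rot: [0.0, 0.672, 0.741, 0.001]
wrist_force: [0.5, -0.6, 0.1]
opening: 0.0856
time: 27.58
eef_pos: [0.4686, 0.261, 0.1294]
tcp_rot: [0.0, 0.672, 0.74, -0.0]
wrist_force: [0.5, 0.2, 0.0]
opening: 0.0855
t 27.58 pos [0.4686 0.261  0.1294] open 0.0855 F [0.5 0.2 0. ]
tool units now [ 0.08 -0.02  2.3 ] at target yaw [ 0.08 -0.02  2.3 ] rot [-0.0001  0.0006 -0.0055]
```

View pics/w18.png

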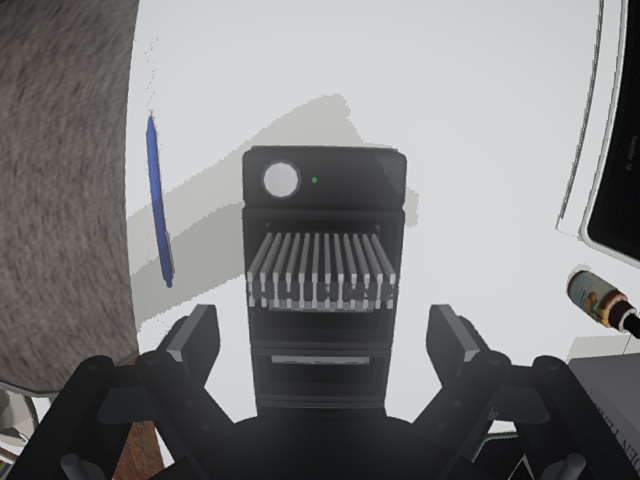

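c is centred (columns 247–397). Descending and gripping.

```bash
python3 -m jog '[{"slide":[0.07,-0.02,0.5],"rot":[0,0,0],"gripper":1},{"slide":[0,0,0.7],"rot":[0,0,0],"gripper":1},{"slide":[0,0,0.7],"rot":[0,0,0],"gripper":1},{"slide":[0,0,0.4],"rot":[0,0,0],"gripper":1},{"slide":[0,0,0],"rot":[0,0,0],"gripper":1}]'
python3 -m jog '[{"slide":[0,0,0],"rot":[0,0,0],"gripper":0.9},{"slide":[0,0,0],"rot":[0,0,0],"gripper":0.85},{"slide":[0,0,0],"rot":[0,0,0],"gripper":0.6},{"slide":[0,0,0],"rot":[0,0,0],"gripper":0.6},{"slide":[0,0,0],"rot":[0,0,0],"gripper":0.6}]' 60
python3 -m jog '[{"slide":[0,0,0],"rot":[0,0,0],"gripper":0.6},{"slide":[0,0,0],"rot":[0,0,0],"gripper":0.6}]' 60
python3 - <<'E'
from h import *
import cv2
need(.468,.263,.076,.102)
cv2.imwrite("pics/w19.png",arm.grab_frame("wrist")[:,:,::-1])
E
```

```text
time: 28.05
eef_pos: [0.4669, 0.2629, 0.0704]
tcp_rot: [-0.0, 0.672, 0.741, -0.001]
wrist_force: [-1.2, 0.0, 0.3]
opening: 0.0855
time: 28.47
eef_pos: [0.4685, 0.2643, 0.073]
tcp_rot: [0.0, 0.672, 0.741, 0.001]
wrist_force: [-0.4, -0.7, 6.6]
opening: 0.0691
time: 28.63
eef_pos: [0.4685, 0.2643, 0.073]
tcp_rot: [0.0, 0.672, 0.741, 0.001]
wrist_force: [-0.4, -0.7, 7.1]
opening: 0.0687
t 28.63 pos [0.4685 0.2643 0.073 ] open 0.0687 F [-0.4 -0.7  7.1]
tool units now [-0.05 -0.02 -0.12] at target yaw [-0.05 -0.02 -0.12] rot [ 0.0021 -0.0012 -0.0041]
```

View pics/w19.png

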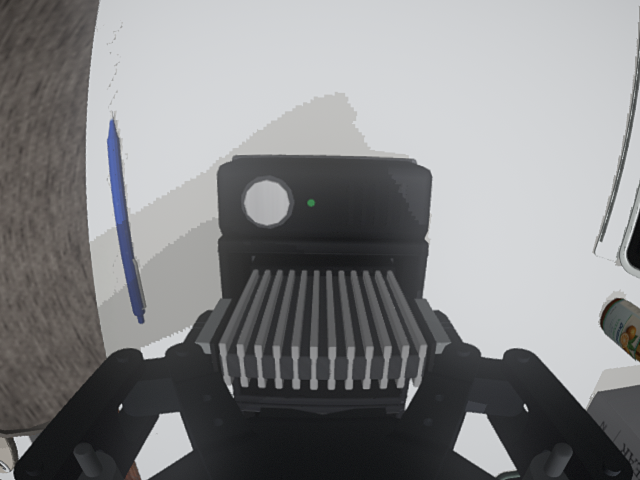

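```bash
python3 -m jog '[{"slide":[0,0,-0.3],"rot":[0,0,0],"gripper":0.6},{"slide":[0,0,-0.6],"rot":[0,0,0],"gripper":0.6},{"slide":[0,0,-0.8],"rot":[0,0,0],"gripper":0.6},{"slide":[0,0,-0.8],"rot":[0,0,0],"gripper":0.6},{"slide":[0,0,-0.9],"rot":[0,0,0],"gripper":0.6}]'
python3 -m jog '[{"slide":[0,0,-0.9],"rot":[0,0,0],"gripper":0.6},{"slide":[0,0,-0.8],"rot":[0,0,0],"gripper":0.6},{"slide":[0,0,-0.3],"rot":[0,0,0],"gripper":0.6},{"slide":[0,0,0],"rot":[0,0,0],"gripper":0.6},{"slide":[0,0,0],"rot":[0,0,0],"gripper":0.6}]'
python3 - <<'E'
from h import *
import cv2
need(.4735,-.268,.206,.14)
cv2.imwrite("pics/w20.png",arm.grab_frame("wrist")[:,:,::-1])
E
```

```text
time: 29.1
eef_pos: [0.467, 0.2633, 0.1574]
tcp_rot: [-0.0, 0.672, 0.741, -0.001]
wrist_force: [-0.9, 0.6, -1.6]
opening: 0.0692
time: 29.52
eef_pos: [0.4673, 0.2635, 0.2062]
tcp_rot: [0.0, 0.672, 0.741, -0.0]
wrist_force: [-0.2, 0.4, -2.9]
opening: 0.0694
t 29.52 pos [0.4673 0.2635 0.2062] open 0.0694 F [-0.2  0.4 -2.9]
tool units now [-2.118e+01 -1.830e+00  1.000e-02] at target yaw [-2.109e+01 -2.720e+00  1.000e-02] rot [-0.0001  0.0001 -0.042 ]
```

View pics/w20.png

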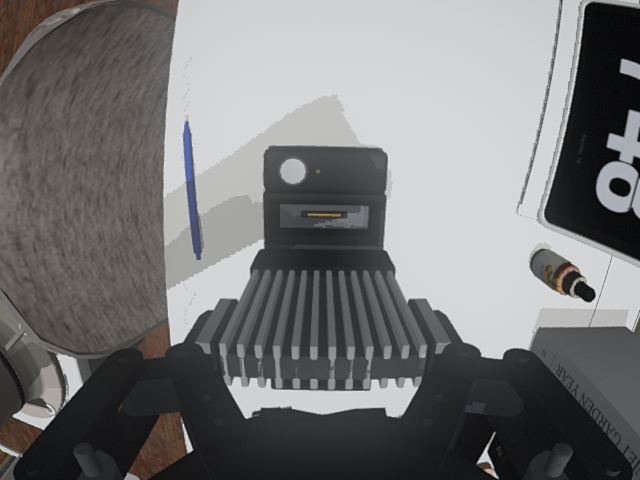

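c is out, level and unslipped. Crossing to new bay 1.

```bash
python3 -m jog '[{"slide":[-0.4,0,0],"rot":[0,0,-0.02],"gripper":0.6},{"slide":[-0.8,-0.1,0],"rot":[0,0,-0.02],"gripper":0.6},{"slide":[-1,-0.1,0],"rot":[0,0,0],"gripper":0.6},{"slide":[-1,-0.1,0],"rot":[0,0,0],"gripper":0.6},{"slide":[-1,-0.1,0],"rot":[0,0,0],"gripper":0.6}]'
python3 -m jog '[{"slide":[-1,-0.1,0],"rot":[0,0,0],"gripper":0.6},{"slide":[-1,-0.1,0],"rot":[0,0,0],"gripper":0.6},{"slide":[-1,-0.1,0],"rot":[0,0,0],"gripper":0.6},{"slide":[-1,-0.1,0],"rot":[0,0,0],"gripper":0.6},{"slide":[-1,-0.1,0],"rot":[0,0,0],"gripper":0.6}]'
python3 -m jog '[{"slide":[-1,-0.1,0],"rot":[0,0,0],"gripper":0.6},{"slide":[-1,-0.1,0],"rot":[0,0,0],"gripper":0.6},{"slide":[-1,-0.1,0],"rot":[0,0,0],"gripper":0.6},{"slide":[-1,-0.1,0],"rot":[0,0,0],"gripper":0.6},{"slide":[-1,-0.1,0],"rot":[0,0,0],"gripper":0.6}]'
python3 -m jog '[{"slide":[-1,-0.1,0],"rot":[0,0,0],"gripper":0.6},{"slide":[-1,-0.1,0],"rot":[0,0,0],"gripper":0.6},{"slide":[-1,-0.1,0],"rot":[0,0,0],"gripper":0.6},{"slide":[-1,-0.1,0],"rot":[0,0,0],"gripper":0.6},{"slide":[-1,-0.1,0],"rot":[0,0,0],"gripper":0.6}]'
python3 -m jog '[{"slide":[-0.7,-0.1,0],"rot":[0,0,0],"gripper":0.6},{"slide":[-0.4,-0.1,0],"rot":[0,0,0],"gripper":0.6},{"slide":[0,0,0],"rot":[0,0,0],"gripper":0.6},{"slide":[0,0,0],"rot":[0,0,0],"gripper":0.6}]'
python3 -c "
from h import *
need(.4735,-.268,.136,.14)"
```

```text
time: 29.98
eef_pos: [0.4702, 0.1569, 0.2048]
tcp_rot: [-0.001, 0.656, 0.754, -0.002]
wrist_force: [0.8, -1.1, -2.4]
opening: 0.0692
time: 30.4
eef_pos: [0.475, 0.0314, 0.205]
tcp_rot: [-0.001, 0.657, 0.754, -0.001]
wrist_force: [0.6, 0.1, -2.4]
opening: 0.0694
time: 30.82
eef_pos: [0.4798, -0.0939, 0.2049]
tcp_rot: [-0.001, 0.657, 0.754, -0.001]
wrist_force: [0.1, 0.1, -1.1]
opening: 0.0696
time: 31.23
eef_pos: [0.4847, -0.2191, 0.2048]
tcp_rot: [-0.001, 0.657, 0.754, -0.001]
wrist_force: [-0.1, 0.1, -1.3]
opening: 0.0694
time: 31.57
eef_pos: [0.484, -0.2455, 0.2055]
tcp_rot: [-0.001, 0.657, 0.754, -0.0]
wrist_force: [0.1, -0.1, -1.2]
opening: 0.0689
t 31.57 pos [ 0.484  -0.2455  0.2055] open 0.0689 F [ 0.1 -0.1 -1.2]
tool units now [-0.84 -0.53  2.78] at target yaw [-0.83 -0.54  2.78] rot [-0.0018 -0.0013 -0.0025]
```

```bash
python3 -m jog '[{"slide":[-0.5,-0.3,0],"rot":[0,0,0],"gripper":0.6},{"slide":[-0.34,-0.24,0],"rot":[0,0,0],"gripper":0.6},{"slide":[0,0,0.3],"rot":[0,0,0],"gripper":0.6},{"slide":[0,0,0.7],"rot":[0,0,0],"gripper":0.6},{"slide":[0,0,0.8],"rot":[0,0,0],"gripper":0.6}]'
python3 -m jog '[{"slide":[0,0,0.7],"rot":[0,0,0],"gripper":0.6},{"slide":[0,0,0.3],"rot":[0,0,0],"gripper":0.6},{"slide":[0,0,0],"rot":[0,0,0],"gripper":0.6},{"slide":[0,0,0],"rot":[0,0,0],"gripper":0.6}]'
python3 - <<'E'
from h import *
import cv2
need(.4735,-.268,.073,.14)
a=arm.grab_frame("side")[:,:,::-1];b=arm.grab_frame("scene")[:,:,::-1]
A=cv2.resize(a[140:280,310:420],None,fx=3.6,fy=3.6,interpolation=cv2.INTER_CUBIC)
B=cv2.resize(b[140:280,350:460],None,fx=3.6,fy=3.6,interpolation=cv2.INTER_CUBIC)
cv2.imwrite("pics/z21.png",cv2.hconcat([A,B]))
E
```

```text
time: 31.98
eef_pos: [0.475, -0.2681, 0.1615]
tcp_rot: [0.001, 0.656, 0.754, 0.001]
wrist_force: [-0.1, 0.7, -1.9]
opening: 0.0695
time: 32.32
eef_pos: [0.4743, -0.2683, 0.1365]
tcp_rot: [-0.0, 0.656, 0.754, -0.0]
wrist_force: [0.0, -0.6, -1.9]
opening: 0.0694
t 32.32 pos [ 0.4743 -0.2683  0.1365] open 0.0694 F [ 0.  -0.6 -1.9]
tool units now [ 0.01 -0.03  2.54] at target yaw [ 0.02 -0.03  2.54] rot [-0.0004 -0.0005 -0.0015]
```

View pics/z21.png

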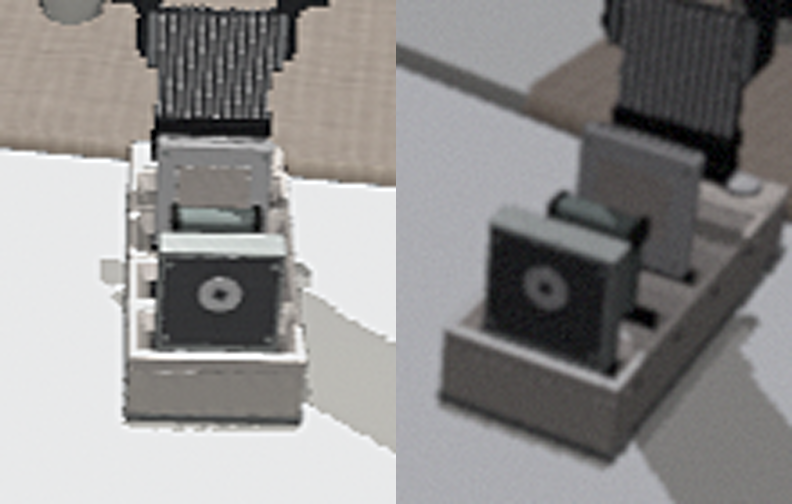

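c hangs above bay 1, in line with the row. Lowering.

```bash
python3 -m jog '[{"slide":[0,0,0.3],"rot":[0,0,0],"gripper":0.6},{"slide":[0,0,0.5],"rot":[0,0,0],"gripper":0.6},{"slide":[0,0,0.4],"rot":[0,0,0],"gripper":0.6},{"slide":[0,0,0.3],"rot":[0,0,0],"gripper":0.6},{"slide":[0,0,0],"rot":[0,0,0],"gripper":0.6}]'
python3 -m jog '[{"slide":[0,0,0.4],"rot":[0,0,0],"gripper":0.6},{"slide":[0,0,0.3],"rot":[0,0,0],"gripper":0.6},{"slide":[0,0,0.1],"rot":[0,0,0],"gripper":0.6},{"slide":[0,0,0],"rot":[0,0,0],"gripper":0.6},{"slide":[0,0,0],"rot":[0,0,0],"gripper":0.6}]'
python3 -c "
from h import *
need(.4735,-.268,.073,.14)"
```

```text
time: 32.83
eef_pos: [0.4731, -0.2683, 0.0974]
tcp_rot: [-0.001, 0.657, 0.754, -0.0]
wrist_force: [-0.8, 0.7, -1.9]
opening: 0.0694
time: 33.25
eef_pos: [0.4741, -0.2689, 0.0789]
tcp_rot: [-0.0, 0.657, 0.754, -0.0]
wrist_force: [0.6, -0.1, -1.6]
opening: 0.0695
t 33.25 pos [ 0.4741 -0.2689  0.0789] open 0.0695 F [ 0.6 -0.1 -1.6]
tool units now [ 0.04 -0.02  0.24] at target yaw [ 0.04 -0.02  0.24] rot [-0.0002 -0.0001 -0.0022]
```

```bash
python3 -m jog '[{"slide":[0,0,0.1],"rot":[0,0,0],"gripper":0.6},{"slide":[0,0,0.08],"rot":[0,0,0],"gripper":0.6},{"slide":[0,0,0.03],"rot":[0,0,0],"gripper":0.6},{"slide":[0,0,0],"rot":[0,0,0],"gripper":0.6},{"slide":[0,0,0],"rot":[0,0,0],"gripper":0.6}]'
python3 -m jog '[{"slide":[0,0,0.03],"rot":[0,0,0],"gripper":0.6},{"slide":[0,0,0.02],"rot":[0,0,0],"gripper":0.6},{"slide":[0,0,0],"rot":[0,0,0],"gripper":0.6}]'
```

```text
time: 33.67
eef_pos: [0.4741, -0.2689, 0.0738]
tcp_rot: [0.0, 0.657, 0.754, 0.0]
wrist_force: [0.6, 0.5, -1.9]
opening: 0.0692
time: 33.92
eef_pos: [0.4743, -0.2691, 0.073]
tcp_rot: [0.0, 0.657, 0.754, 0.0]
wrist_force: [-2.5, 0.4, 2.9]
opening: 0.0697
```

Seated at the gripping height, 0.073. Releasing, going up and clear, then a last check.

```bash
python3 -m jog '[{"slide":[0,0,0.01],"rot":[0,0,0],"gripper":0.6},{"slide":[0,0,0],"rot":[0,0,0],"gripper":0.86},{"slide":[0,0,0],"rot":[0,0,0],"gripper":0.93},{"slide":[0,0,0],"rot":[0,0,0],"gripper":1},{"slide":[0,0,0],"rot":[0,0,0],"gripper":1}]'
python3 -m jog '[{"slide":[0,0,0],"rot":[0,0,0],"gripper":1},{"slide":[0,0,-0.4],"rot":[0,0,0],"gripper":1},{"slide":[0,0,-0.8],"rot":[0,0,0],"gripper":1},{"slide":[0,0,-1],"rot":[0,0,0],"gripper":1},{"slide":[0,0,-1],"rot":[0,0,0],"gripper":1}]'
python3 -m jog '[{"slide":[0,0,-1],"rot":[0,0,0],"gripper":1},{"slide":[0.5,0,-1],"rot":[0,0,0],"gripper":1},{"slide":[1,0,0],"rot":[0,0,0],"gripper":1},{"slide":[1,0,0],"rot":[0,0,0],"gripper":1},{"slide":[1,0,0],"rot":[0,0,0],"gripper":1}]'
python3 -m jog '[{"slide":[1,0,0],"rot":[0,0,0],"gripper":1},{"slide":[1,0,0],"rot":[0,0,0],"gripper":1},{"slide":[1,0,0],"rot":[0,0,0],"gripper":1},{"slide":[1,0,0],"rot":[0,0,0],"gripper":1},{"slide":[0.5,0,0],"rot":[0,0,0],"gripper":1}]'
python3 -m jog '[{"slide":[0,0,0],"rot":[0,0,0],"gripper":1},{"slide":[0,0,0],"rot":[0,0,0],"gripper":1}]'
python3 - <<'E'
from h import *
import cv2
need(.4735,-.268,.073,.14)
P=arm.camera_params("wrist");np.savez("pw22.npz",mtx=P["mtx"],view=P["view"])
cv2.imwrite("pics/w22.png",arm.grab_frame("wrist")[:,:,::-1])
a=arm.grab_frame("side")[:,:,::-1];b=arm.grab_frame("scene")[:,:,::-1]
cv2.imwrite("pics/side22.png",a)
A=cv2.resize(a[140:280,310:420],None,fx=3.6,fy=3.6,interpolation=cv2.INTER_CUBIC)
B=cv2.resize(b[140:280,350:460],None,fx=3.6,fy=3.6,interpolation=cv2.INTER_CUBIC)
cv2.imwrite("pics/z22.png",cv2.hconcat([A,B]))
E
```

```text
time: 34.33
eef_pos: [0.4742, -0.2689, 0.0722]
tcp_rot: [0.0, 0.657, 0.754, 0.0]
wrist_force: [-0.9, 0.5, -0.4]
opening: 0.0851
time: 34.75
eef_pos: [0.4737, -0.2688, 0.1535]
tcp_rot: [-0.0, 0.657, 0.754, -0.0]
wrist_force: [0.9, 0.4, 0.3]
opening: 0.0855
time: 35.17
eef_pos: [0.4621, -0.1816, 0.2036]
tcp_rot: [0.001, 0.657, 0.754, 0.0]
wrist_force: [-0.3, -0.5, 0.2]
opening: 0.0851
time: 35.58
eef_pos: [0.4461, -0.068, 0.203]
tcp_rot: [-0.0, 0.656, 0.755, 0.0]
wrist_force: [0.1, -0.5, -0.8]
opening: 0.0857
time: 35.75
eef_pos: [0.4468, -0.0706, 0.2029]
tcp_rot: [0.0, 0.656, 0.755, 0.0]
wrist_force: [0.0, -0.4, -1.0]
opening: 0.0857
t 35.75 pos [ 0.4468 -0.0706  0.2029] open 0.0857 F [ 0.  -0.4 -1. ]
tool units now [-7.97 -0.04  5.2 ] at target yaw [-7.97 -0.04  5.2 ] rot [ 0.0009  0.0002 -0.0006]
```

View pics/z22.png

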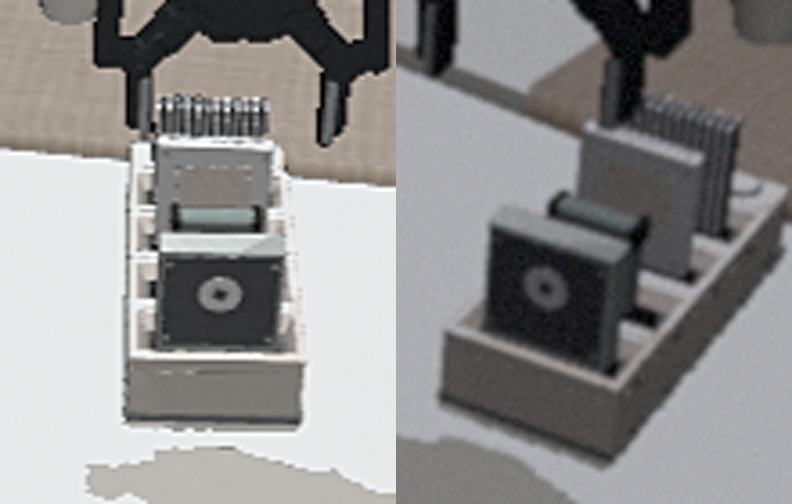

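View pics/side22.png

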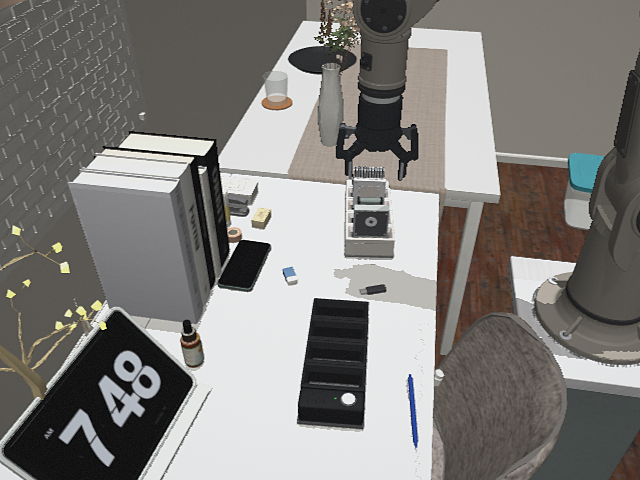

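View pics/w22.png

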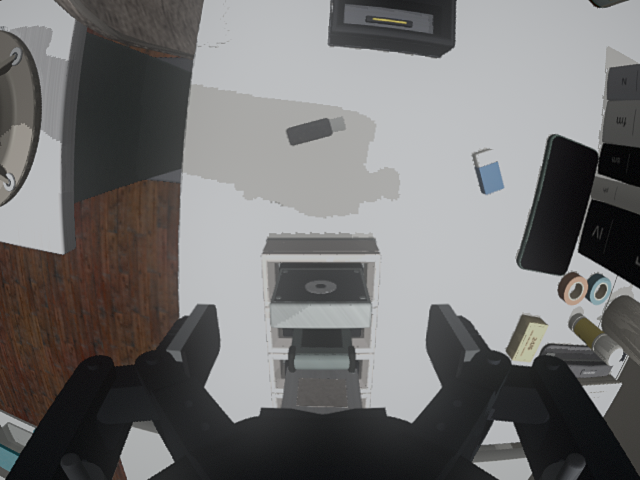

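All four drives stand upright in the new dock: c at the button end (bay 1), then a, d and b. The old dock is empty, and the pen, USB stick, eraser and phone are where they were. The robot touches nothing, so I'm handing in.

```bash
python3 -c "
from cell import arm
print(arm.close_job())"
```

```text
the job is handed in; nothing more can be done
None
```

All four drives are now in the new white dock with their bay numbers kept: c in bay 1, a in bay 2, d in bay 3 and b in bay 4. The job took about 36 s of the 115 s allowed and is handed in; no verdict was reported.

- **Handling:** Each drive was gripped across its width at 60 N and lifted straight out. I lowered it until it touched the floor at the same tool height, to within about 0.3 mm, at which it had been gripped, so each stands fully down. The largest wrist force I saw in the readings was under 10 N.
- **Last checks:** The side, scene and wrist pictures showed all four drives upright in the right order. The old dock was empty, the small things on the desk were where they had been, and the open gripper was clear of everything.
- **Disagreement:** The fixed cameras read up to about 3 mm off the arm and wrist camera in x. In y, the scene camera was up to about 7 mm off the arm on one blurred edge. I therefore aligned the first drive by comparing it with its bay in the same picture, and spaced the other bays from there. All four went in without touching the sides.

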